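# Sort the pipette bulbs by feel

## Task

Sort the four rubber pipette bulbs in the drying rack by feel: pinch each one gently on its two thumb flats and judge how hard it pushes back. Squeezed in by 8 mm, a supple bulb pushes back with about 4 N and goes into the white tray; a perished one pushes back with about 10 N and goes into the yellow tub. Never pinch a bulb harder than 18 N, and leave the bottle, slide box and jar where they stand.

Things in the scene. Friction and masses are not known exactly. Their poses are not given: they have to be found in the camera images.
- rack: white plastic drying rack, 70 x 208 x 40 mm (x, y, z), fixed; origin at the centre of its underside. Four round holes 16 mm across and 30 mm deep along its y axis, at y = +84, +28, -28, -84 mm, for bulbs 1 to 4
- bulb_1: red rubber pipette bulb, 74 mm tall, about 50 g, neck down in the rack. Origin: centre of the neck's lower end; z up the bulb. Neck 13 mm across, 22 mm long, all of it in the hole; then a collar 21 mm across that rests on the rack, then an oval bulb 28 mm thick (y) and 40 mm (x) across its two dark ribbed thumb flats. Looks and weight do not tell supple from perished; any number may be perished
- bulb_1_mid (a point): point on the axis of bulb_1, 50 mm above its origin, midway between its two thumb flats. They face +x and -x of the bulb, 20 mm from the axis; each is 18 mm wide (y), 26 mm tall. Pressed together they yield like springs up to 12 mm in all, then meet hard stops. Squeezed by 8 mm (to 32 mm across) a supple bulb pushes back with about 4 N on each finger, a perished one with about 10 N
- bulb_2: same kind of bulb as bulb_1, same frame; supple or perished
- bulb_2_mid (a point): point on the axis of bulb_2, 50 mm above its origin, midway between its two thumb flats, which are and yield as on bulb_1
- bulb_3: same kind of bulb as bulb_1, same frame; supple or perished
- bulb_3_mid (a point): point on the axis of bulb_3, 50 mm above its origin, midway between its two thumb flats, which are and yield as on bulb_1
- bulb_4: same kind of bulb as bulb_1, same frame; supple or perished
- bulb_4_mid (a point): point on the axis of bulb_4, 50 mm above its origin, midway between its two thumb flats, which are and yield as on bulb_1
- tray: white open storage tray, 180 x 150 x 50 mm outside (x, y, z), walls and floor 4 mm, fixed; origin at the centre of its underside, for supple bulbs
- tub: yellow open discard tub, 180 x 150 x 50 mm outside (x, y, z), walls and floor 4 mm, fixed; origin at the centre of its underside, for perished bulbs
- oil_bottle: small amber bottle, 30 mm across, 75 mm tall, standing; origin at the centre of its foot. Bystander
- slide_box: blue microscope slide box with a white lid, 42 x 87 x 34 mm; origin at the centre of its underside. Bystander
- stain_jar: glass jar with a green cap, 40 mm across, 65 mm tall; origin at the centre of its foot. Bystander
Mind the look-alikes: they are no part of the job. Leave any purple look-alike of the bulb_4 alone.

How it is judged:
By the outcome, as a careful person would: the job done as asked, in the order asked, and still so for the second after the job is handed in, with the robot touching nothing.
It also fails if it takes over 72 s, if anything falls off the work surface, if the arm or the gripper's body presses on something with over 40 N, if the wrist force passes 120 N, or if a joint passes its speed limit or range.

## Robot

A 7-joint arm with a two-finger parallel gripper is mounted at the origin on the work surface. World frame = base frame: x ahead of the robot, y to its left, z up, the work surface at z = 0. Lengths are in m, angles in rad, forces in N, time in s.
With the tool pointing down it reaches from about 0.4 to 0.9 m from the base axis. Payload 5.5 kg.
Tool frame: the origin (TCP) lies midway between the tips of the shut fingers; the grasp point (between the pads) lies behind it (hold_point_z is the z of the grasp point in the tool frame, in m); z points along the fingers, y is the direction in which the jaws open and shut (so a half turn about z gives the same grasp; the last joint's range is limited). The gripper opens to 92 mm and grips with 3 to 60 N. Pads are 19 mm wide; open, the fingers measure 130 mm over their backs; the gripper's body (75 mm by 190 mm) begins 47 mm behind the grasp point.
Start: joints at [1.388, 0.501, -0.427, 1.55, 0.221, 1.138, -0.21], TCP at [0.28, -0.586, 0.227] pointing down, gripper open.
Joint ranges: [-2.88, 2.88], [-0.31, 2.03], [-1.54, 1.56], [0.2, 2.42], [-1.41, 4.55], [0.19, 2.02], [-2.57, 2.57]. Speed limits (rad/s): [2.57, 2.57, 3.14, 3.14, 3.14, 3.14, 3.14].

## Interface

Orientations are given as a rotation vector (axis times angle).
In Python, from rig import * gives the robot as it stands.
- The arm moves only by the tool step_arm, never from a script. Its argument "moves" is a list of rows, each an object with "jaw": the finger opening in mm, from 0 to 91.8; "travel": the shift along the tool's x, y, z in units of 40 mm (1.0 is 40 mm), a list of three; "turn": the turn, a rotation vector about the tool's x, y, z in units of 6 degrees (1.0 is 6 degrees), a list of three. In form: [{"jaw": jaw, "travel": [x, y, z], "turn": [ax, ay, az]}, ...]. A call has exactly 5 rows; each row is the pose to reach, as a shift and turn from the pose commanded when the call began, along the tool's axes at that moment; what a row does not reach only later rows make up. A row lasts 1/8 s, in which the tool goes at most 62.5 mm and 10.7 degrees, less where a joint would pass 70% of its speed; a pose out of reach is approached as far as the arm can. A call with a gripper value outside its range is refused whole. The fingers move at their own pace and stop on an object; the grip force is fixed at half the most. Time passes only in rows, so rows that repeat a pose let the fingers close, or fill a call up. It gives the time, the measured TCP pose, the force and the opening at its end, in the units of the state.
- observe(): the state, without advancing time (a new reading comes with each control period).
- get_image(name): name is "side" or "top"; returns the picture (480x640x3 uint8, red, green, blue); there is no depth.
- get_calibration(name): a dict with "fx", "fy", "cx", "cy" (pixels), "eye" and "orientation" of the camera in the world. Camera axes: x right, y down, z forward; pixel columns grow to the right and rows downward; lengths in m; the calibration is good to about 2 mm. A picture is of the moment at which its call begins. get_calibration takes no time and is no camera call.
- hand_in(): hands the job in, once; it reports no verdict.
The state is a dict: "time_s": time; "qpos": joint angles; "dq": joint speeds; "tau": joint torques, N m; "tool_pos": TCP position; "tcp_rot": TCP orientation; "force": force on the tool from outside, world axes, zero at the start; "moment": the same for the moment, N m; "grip_width": opening from 0.0 (shut) to 1.0 (fully open).
Only numpy, scipy, OpenCV 4.12 (cv2) and the standard library are available. Lean on these libraries where they do the work, as an engineer would, in place of code of your own. Each camera call takes 0.05 s, during which the arm holds its last target. There are 200 camera calls.

## Working session

There is one attempt and no reset: what is moved stays moved. The work goes in short steps, Python scripts to look and compute and a tool call to move; the robot and the scene stay as the last step left them, time stands still between calls to the robot, and variables do not carry over. Pictures are saved under pics/ and viewed, and the job is handed in when it is done.

Besides the shell and the picture viewer there is one more tool, called after "Call:" as name(argument=value, ...), one argument or row to a line, values as JSON. step_arm: Moves the arm, as the interface text tells. Its arguments: {"type":"object","properties":{"moves":{"type":"array","items":{"type":"object","properties":{"jaw":{"type":"number"},"travel":{"type":"array","items":{"type":"number"}},"turn":{"type":"array","items":{"type":"number"}}}}}},"required":["moves"]}

```bash
ls; mkdir -p pics
python3 - <<'E'
from rig import *
import cv2
print(observe())
for n in("side","top"):
    cv2.imwrite(f"pics/{n}0.png",get_image(n)[:,:,::-1]); print(n,get_calibration(n))
E
```

```text
pics
{'time_s': 0.0, 'qpos': array([ 1.38822606,  0.50187391, -0.42679076,  1.55149154,  0.22082754,
        1.13828123, -0.21025324]), 'dq': array([ 6.36213425e-04, -3.67889207e-05,  1.87400802e-03,  3.77397260e-04,
        1.56214074e-03,  7.87451241e-04, -5.43876610e-05]), 'tau': array([-2.73246735e-05, -5.66599524e+01, -5.81583381e+00, -2.79116571e+01,
       -6.84439600e-02,  3.08158016e-02,  1.49686016e-04]), 'tool_pos': array([ 0.2798934 , -0.58585241,  0.2256447 ]), 'tcp_rot': array([-3.06193715e+00, -6.94185346e-01,  6.17630247e-04]), 'force': array([-0.48953933, -0.30507784, -0.65978448]), 'moment': array([ 0.01197057, -0.00034649,  0.00869291]), 'grip_width': 1.002027618848739}
side {'fx': 461.0463626476141, 'fy': 461.0463626476141, 'cx': 320.75183155420643, 'cy': 246.33868134052278, 'eye': array([0.10084996, 0.45156243, 0.6066537 ]), 'orientation': array([-1.03139229,  2.35193225, -1.13535064])}
top {'fx': 457.9544371812659, 'fy': 457.9544371812659, 'cx': 321.3363396201605, 'cy': 236.54808451113388, 'eye': array([0.40620798, 0.00896711, 0.83853916]), 'orientation': array([-2.1426883 ,  2.06737187, -0.21561881])}
```

View pics/side0.png

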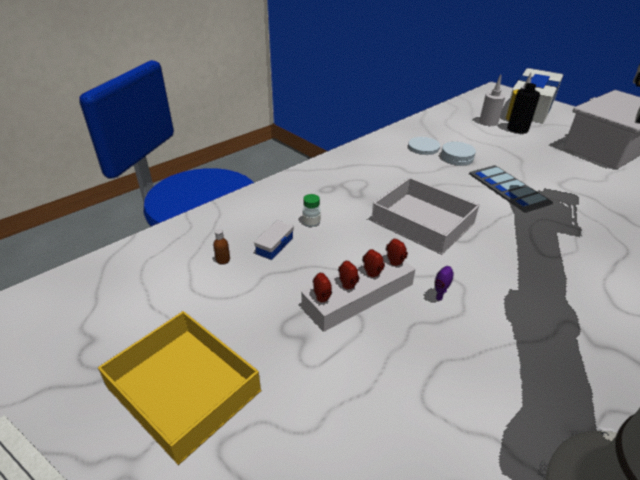

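View pics/top0.png

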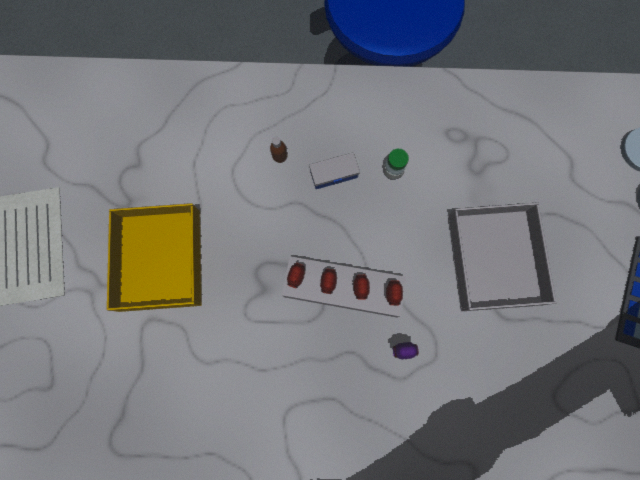

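The top view shows +x up and +y left, with four red bulbs in the rack at about (296,274), (328,281), (361,286) and (394,292). The purple look-alike is at (405,350), outside the rack, so I leave it alone. The tub is on the left and the tray on the right. Next I enlarge the rack.

```bash
cat > h.py <<'E'
from rig import *
import numpy as np, cv2
from scipy.spatial.transform import Rotation as R
C={n:get_calibration(n) for n in("side","top")}
def ray(n,u,v):
    c=C[n]; return c["eye"],R.from_rotvec(c["orientation"]).apply([(u-c["cx"])/c["fx"],(v-c["cy"])/c["fy"],1])
def plane(n,u,v,z):
    e,d=ray(n,u,v); return e+d*(z-e[2])/d[2]
def proj(n,p):
    c=C[n]; q=R.from_rotvec(c["orientation"]).inv().apply(np.array(p)-c["eye"]); return np.array([c["fx"]*q[0]/q[2]+c["cx"],c["fy"]*q[1]/q[2]+c["cy"]])
def tri(a,b):
    (e,d),(f,g)=ray("side",*a),ray("top",*b); s=np.linalg.lstsq(np.c_[d,-g],f-e,rcond=None)[0]
    p,q=e+d*s[0],f+g*s[1]; return (p+q)/2,np.linalg.norm(p-q)
E
python3 - <<'E'
import cv2,numpy as np
t=cv2.imread("pics/top0.png");s=cv2.imread("pics/side0.png")
cv2.imwrite("pics/topc.png",cv2.resize(t[245:330,275:415],None,fx=5.6,fy=5.6,interpolation=cv2.INTER_CUBIC))
cv2.imwrite("pics/sidec.png",cv2.resize(s[225:335,290:425],None,fx=5.4,fy=5.4,interpolation=cv2.INTER_CUBIC))
E
```

```text
(no output)
```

View pics/topc.png

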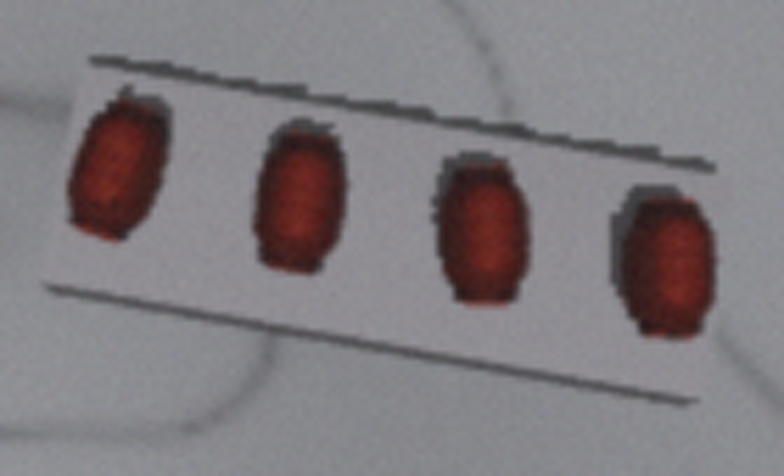

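View pics/sidec.png

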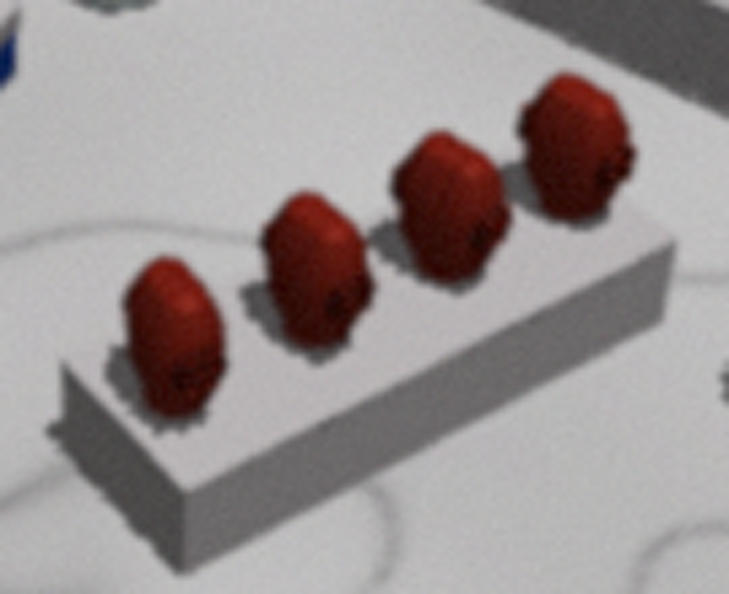

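```bash
cat > fit.py <<'E'
from h import *
from scipy.optimize import minimize
import rig
print("hold", getattr(rig,"hold_point_z",None), [k for k in dir(rig) if k[0]!='_'][:40])
im={n:cv2.imread(f"pics/{n}0.png") for n in C}
def mask(i):
    b,g,r=[i[:,:,k].astype(int) for k in range(3)]; return ((r>40)&(r>1.8*b)&(r>2*g)).astype(np.uint8)
a,b=np.meshgrid(np.linspace(0,2*np.pi,24),np.linspace(-1.5,1.5,13))
E=np.c_[(18*np.cos(a)*np.cos(b)).ravel(),(14*np.sin(a)*np.cos(b)).ravel(),(50+24*np.sin(b)).ravel()]
P=np.array([[x,y,z] for x in(-20,20) for y in(-9,9) for z in(37,63)])
M=np.r_[E,P]/1000
S=4
def poly(n,p):
    q=R.from_euler("z",p[2]).apply(M)+[p[0],p[1],.018]
    return cv2.convexHull(np.array([proj(n,k) for k in q],np.float32))
def draw(n,p,o):
    m=np.zeros((45*S,45*S),np.uint8); cv2.fillPoly(m,[np.round((poly(n,p)[:,0]-o+.5)*S*16).astype(np.int32)],1,shift=4); return m
for k,(t,s) in enumerate(zip([(296,274),(328,281),(361,286),(394,292)],[(322,288),(348,274),(373,263),(397,251)])):
    D={}
    for n,c in(("top",t),("side",s)):
        o=np.array(c)-22; w=mask(im[n])[o[1]:o[1]+45,o[0]:o[0]+45]
        l,lab,st,ce=cv2.connectedComponentsWithStats(w); w=(lab==lab[22,22]).astype(np.uint8)
        D[n]=(cv2.resize(w,None,fx=S,fy=S,interpolation=cv2.INTER_NEAREST),o)
    def cost(p,ns=("top","side")): return sum(1-np.sum(draw(n,p,D[n][1])&D[n][0])/np.sum(draw(n,p,D[n][1])|D[n][0]) for n in ns)
    x0=plane("top",*t,.068)
    for ns in(("top","side"),("top",)):
        r=min((minimize(cost,[x0[0],x0[1],y],args=(ns,),method="Nelder-Mead",options=dict(initial_simplex=[[x0[0],x0[1],y],[x0[0]+.006,x0[1],y],[x0[0],x0[1]+.006,y],[x0[0],x0[1],y+.3]])) for y in(-.4,-.1,.2)),key=lambda r:r.fun)
        print(k,ns,r.x.round(4),np.degrees(r.x[2]).round(1),round(r.fun,3))
for nm,z,pts in(("tub",.05,[(109,209),(199,205),(199,306),(109,309)]),("tray",.05,[(452,209),(538,204),(552,302),(463,308)])):
    print(nm,[plane("top",*p,z)[:2].round(3).tolist() for p in pts])
for nm,p in(("bottle",(279,150)),("slide",(334,170)),("jar",(397,160)),("purple",(405,350))): print(nm,plane("top",*p,.05).round(3))
E
python3 fit.py
```

```text
hold -0.0188 ['PlanningError', 'get_calibration', 'get_image', 'hand_in', 'hold_point_z', 'observe']
0 ('top', 'side') [ 0.504   0.0619 -0.5857] -33.6 0.613
0 ('top',) [ 0.5059  0.0593 -0.0887] -5.1 0.468
1 ('top', 'side') [ 0.4962  0.0068 -0.4955] -28.4 0.621
1 ('top',) [ 0.4954  0.0037 -0.0568] -3.3 0.466
2 ('top', 'side') [ 0.4884 -0.0492 -0.3962] -22.7 0.638
2 ('top',) [ 0.4857 -0.0489 -0.1925] -11.0 0.466
3 ('top', 'side') [ 0.4804 -0.1042 -0.5499] -31.5 0.71
3 ('top',) [ 0.4799 -0.1078  0.4292] 24.6 0.532
tub [[0.613, 0.4], [0.626, 0.24], [0.448, 0.223], [0.437, 0.377]]
tray [[0.635, -0.212], [0.649, -0.365], [0.476, -0.378], [0.461, -0.227]]
bottle [0.736 0.103 0.05 ]
slide [0.701 0.    0.05 ]
jar [ 0.724 -0.114  0.05 ]
purple [ 0.387 -0.128  0.05 ]
```

The fit is poor (IoU about 0.5), so I check the masks and the overlay.

```bash
cat >> fit.py <<'E'
o=[]
for n,(x,y,w,h) in (("top",(275,245,140,85)),("side",(290,225,135,110))):
    i=im[n].copy(); m=mask(i); i[m>0]=i[m>0]//2+[0,90,0]
    i=cv2.resize(i[y:y+h,x:x+w],None,fx=4,fy=4)
    cv2.polylines(i,[np.round((poly(n,[.4962,.0068,-.1])[:,0]+.5-[x,y])*4).astype(np.int32)],True,(255,0,0))
    o.append(cv2.copyMakeBorder(i,0,0,0,560-i.shape[1],0))
cv2.imwrite("pics/ov.png",cv2.resize(np.vstack(o),None,fx=.75,fy=.75))
print(im["top"][281,325:332].tolist(), im["top"][274,326:330].tolist())
E
python3 fit.py|tail -1
```

```text
[[25, 28, 81], [32, 37, 97], [29, 34, 98], [32, 38, 105], [28, 35, 103], [33, 39, 102], [33, 35, 96]] [[29, 31, 82], [23, 31, 89], [27, 33, 96], [36, 36, 99]]
```

View pics/ov.png

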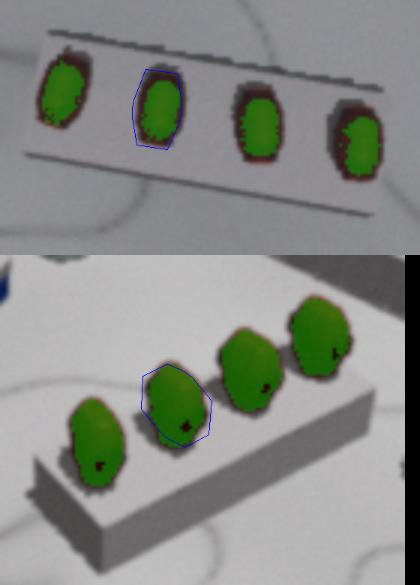

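```bash
python3 - <<'E'
s=open("fit.py").read()
s=s.replace("return ((r>40)&(r>1.8*b)&(r>2*g)).astype(np.uint8)","return cv2.morphologyEx(((r-np.maximum(b,g))>18).astype(np.uint8),cv2.MORPH_CLOSE,np.ones((5,5)))")
s=s.replace("[.4962,.0068,-.1]","[.4962,.0068,-.1] if 0 else B[1]").replace('        print(k,ns','        B=globals().setdefault("B",{})\n        if len(ns)==2: B[k]=r.x\n        print(k,ns')
s=s.replace('(("top","side"),("top",))','(("top","side"),("top",),("side",))')
open("fit.py","w").write(s)
E
python3 fit.py|grep "("
```

```text
0 ('top', 'side') [ 0.5043  0.0612 -0.4522] -25.9 0.322
0 ('top',) [ 0.504   0.0604 -0.2036] -11.7 0.189
0 ('side',) [ 0.5044  0.0614 -0.4946] -28.3 0.108
1 ('top', 'side') [ 0.4968  0.005  -0.3191] -18.3 0.363
1 ('top',) [ 0.4963  0.0048 -0.0894] -5.1 0.19
1 ('side',) [ 0.4964  0.0062 -0.4157] -23.8 0.14
2 ('top', 'side') [ 0.4889 -0.0506 -0.0123] -0.7 0.603
2 ('top',) [ 0.4886 -0.0509  0.0465] 2.7 0.186
2 ('side',) [ 0.4894 -0.0506 -0.1793] -10.3 0.406
3 ('top', 'side') [ 0.4815 -0.1068 -0.1973] -11.3 0.632
3 ('top',) [ 0.4812 -0.1064 -0.0487] -2.8 0.196
3 ('side',) [ 0.4814 -0.1055 -0.3423] -19.6 0.414
```

View pics/ov.png

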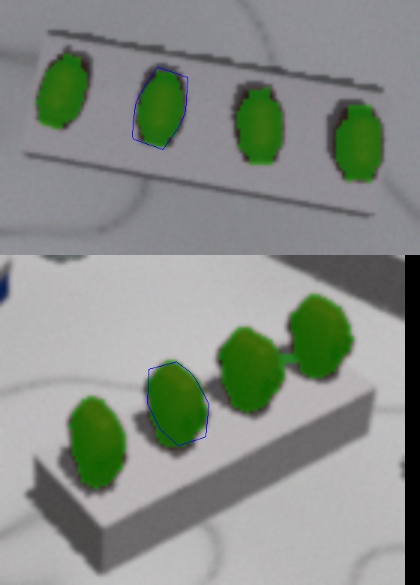

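Run:
```python
from h import *
P=[(.504,.0608),(.4965,.0048),(.4888,-.0508),(.4813,-.1065)]
ends=[((97,230),(147,105)),((290,268),(305,135)),((485,300),(487,165)),((670,332),(670,200))]
obs=[(183,375),(338,298),(487,235),(612,160)]
for p,(b,t),o in zip(P,ends,obs):
    B,T=[plane("top",275+q[0]/5.6,245+q[1]/5.6,.068)[:2] for q in(b,t)]
    d=T-B; print("top yaw",np.degrees(np.arctan2(d[1],d[0])).round(1),np.linalg.norm(d).round(4),((B+T)/2).round(4))
    for y in(-25,-8,10):
        q=R.from_euler("z",y,degrees=True).apply([-.02,0,.05])+[*p,.018]; print("   ",y,((proj("side",q)-[290,225])*5.4).round(),o)
```

```text
top yaw -19.1 0.0407 [0.5048 0.0577]
    -25 [195. 376.] (183, 375)
    -8 [212. 371.] (183, 375)
    10 [227. 361.] (183, 375)
top yaw -4.5 0.0404 [0.4964 0.0045]
    -25 [340. 304.] (338, 298)
    -8 [356. 299.] (338, 298)
    10 [369. 290.] (338, 298)
top yaw 0.2 0.0405 [ 0.4891 -0.0524]
    -25 [475. 238.] (487, 235)
    -8 [490. 233.] (487, 235)
    10 [503. 224.] (487, 235)
top yaw 0.1 0.0394 [ 0.481  -0.1076]
    -25 [602. 175.] (612, 160)
    -8 [616. 170.] (612, 160)
    10 [628. 162.] (612, 160)
```

```bash
cat > go.py <<'E'
import sys
from h import *
x,y,z,yaw=map(float,sys.argv[1:5]); s=observe(); R0=R.from_rotvec(s["tcp_rot"]); best=None
for k in(0,180):
    a=np.radians(yaw+k); Y=np.array([np.cos(a),np.sin(a),0]); Z=np.array([0,0,-1.]); R1=R.from_matrix(np.c_[np.cross(Y,Z),Y,Z])
    t=(R0.inv()*R1).as_rotvec()
    if best is None or np.linalg.norm(t)<np.linalg.norm(best): best=t
d=R0.inv().apply(np.array([x,y,z])-s["tool_pos"])
print("tcp",s["tool_pos"].round(4),"t",s["time_s"],"w",(s["grip_width"]*91.8).round(2),"F",s["force"].round(1))
print("travel",(d/.04).round(2),"turn",np.degrees(best/6).round(2),"rows",np.linalg.norm(d)/.0625,np.degrees(np.linalg.norm(best))/10.7)
E
python3 go.py .4813 -.1065 .14 -6
```

```text
Traceback (most recent call last):
  File "go.py", line 9, in <module>
    print("tcp",s["tool_pos"].round(4),"t",s["time_s"],"w",(s["grip_width"]*91.8).round(2),"F",s["force"].round(1))
                                                           ^^^^^^^^^^^^^^^^^^^^^^^^^^^^
AttributeError: 'float' object has no attribute 'round'
```

```bash
sed -i 's/(s\["grip_width"\]\*91.8).round(2)/round(s["grip_width"]*91.8,2)/' go.py; python3 go.py .4813 -.1065 .14 -6
```

```text
tcp [ 0.28   -0.5859  0.2258] t 0.1 w 92.05 F [0.3 0.6 0.1]
travel [ 9.71 -8.64  2.16] turn [-0.01 -0.01 -9.74] rows 8.432408024783077 5.462780182906154
```

Call:
step_arm(
  moves=[
    {"jaw":64,"travel":[1.1,-1.0,0.24],"turn":[0,0,-1.7]},
    {"jaw":64,"travel":[2.2,-2.0,0.5],"turn":[0,0,-3.4]},
    {"jaw":64,"travel":[3.3,-3.0,0.75],"turn":[0,0,-5.1]},
    {"jaw":64,"travel":[4.4,-3.9,1.0],"turn":[0,0,-6.8]},
    {"jaw":64,"travel":[5.5,-4.9,1.2],"turn":[0,0,-8.5]},
  ],
)

```text
time_s: 0.72
tool_pos: [0.3946, -0.313, 0.1783]
tcp_rot: [-2.461, -1.953, 0.0]
force: [1.3, -0.8, 1.4]
grip_width: 0.698
```

```bash
python3 go.py .4813 -.1065 .14 -6
```

```text
tcp [ 0.3946 -0.313   0.1783] t 0.725 w 64.09 F [ 1.3 -0.8  1.4]
travel [5.52 0.94 0.96] turn [-0.    0.   -1.19] rows 3.6361250932983977 0.6673653279712709
```

Call:
step_arm(
  moves=[
    {"jaw":64,"travel":[1.4,0.24,0.24],"turn":[0,0,-0.3]},
    {"jaw":64,"travel":[2.8,0.47,0.48],"turn":[0,0,-0.6]},
    {"jaw":64,"travel":[4.2,0.7,0.7],"turn":[0,0,-0.9]},
    {"jaw":64,"travel":[5.52,0.94,0.96],"turn":[0,0,-1.2]},
    {"jaw":64,"travel":[5.52,0.94,0.96],"turn":[0,0,-1.2]},
  ],
)

```text
time_s: 1.35
tool_pos: [0.4832, -0.1032, 0.14]
tcp_rot: [-2.328, -2.106, -0.003]
force: [0.2, -0.2, 0.5]
grip_width: 0.694
```

```bash
python3 go.py .4813 -.1065 .05 -6
python3 - <<'E'
from h import *
o=[]
for n,(u,v) in(("top",(390,285)),("side",(397,251))):
    i=get_image(n)[:,:,::-1]; o.append(cv2.resize(i[v-60:v+60,u-50:u+50],None,fx=4,fy=4,interpolation=cv2.INTER_CUBIC))
cv2.imwrite("pics/hov4.png",np.hstack(o))
E
```

```text
tcp [ 0.4832 -0.1032  0.14  ] t 1.35 w 63.69 F [ 0.2 -0.2  0.5]
travel [-0.09 -0.04  2.25] turn [-0.   -0.03  0.04] rows 1.4405597915657524 0.028971261336054828
```

View pics/hov4.png

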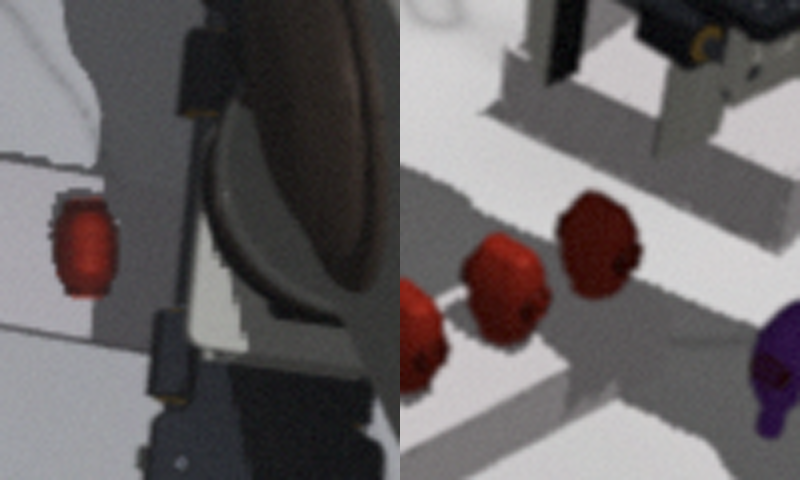

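Call:
step_arm(
  moves=[
    {"jaw":64,"travel":[-0.08,-0.04,0.4],"turn":[0,0,0]},
    {"jaw":64,"travel":[-0.08,-0.04,1.0],"turn":[0,0,0]},
    {"jaw":64,"travel":[-0.08,-0.04,1.5],"turn":[0,0,0]},
    {"jaw":64,"travel":[-0.08,-0.04,1.6],"turn":[0,0,0]},
    {"jaw":64,"travel":[-0.08,-0.04,1.6],"turn":[0,0,0]},
  ],
)

```text
time_s: 2.08
tool_pos: [0.4801, -0.112, 0.0761]
tcp_rot: [-2.339, -2.096, 0.0]
force: [-0.2, -0.0, -0.0]
grip_width: 0.698
```

```bash
cat > look.py <<'E'
import sys
from h import *
name,x,y,z=sys.argv[1],*map(float,sys.argv[2:5]); o=[]
for n in("top","side"):
    i=get_image(n)[:,:,::-1]; u,v=proj(n,[x,y,z]).round().astype(int); o.append(cv2.resize(i[max(v-50,0):v+50,max(u-50,0):u+50],(400,400),interpolation=cv2.INTER_CUBIC))
cv2.imwrite(f"pics/{name}.png",np.hstack(o))
E
python3 look.py low4 .4813 -.1065 .068; python3 go.py .4813 -.1065 .05 -6
```

```text
tcp [ 0.4808 -0.1119  0.0769] t 2.175 w 64.09 F [ 0.3  0.9 -0.9]
travel [ 0.14 -0.    0.67] turn [ 0.01  0.   -0.04] rows 0.43841890174996817 0.025225311818352383
```

View pics/low4.png

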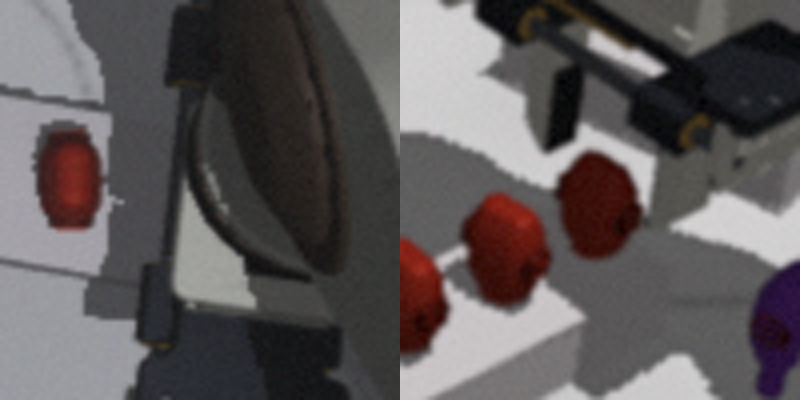

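Call:
step_arm(
  moves=[
    {"jaw":64,"travel":[0.13,0,0.2],"turn":[0,0,0]},
    {"jaw":64,"travel":[0.13,0,0.65],"turn":[0,0,0]},
    {"jaw":50,"travel":[0.13,0,0.65],"turn":[0,0,0]},
    {"jaw":46,"travel":[0.13,0,0.65],"turn":[0,0,0]},
    {"jaw":46,"travel":[0.13,0,0.65],"turn":[0,0,0]},
  ],
)

```text
time_s: 2.8
tool_pos: [0.4811, -0.1066, 0.0505]
tcp_rot: [2.339, 2.097, 0.0]
force: [0.1, 0.6, -0.1]
grip_width: 0.502
```

```bash
python3 look.py low4b .4813 -.1065 .068; python3 go.py .4813 -.1065 .05 -6
```

```text
tcp [ 0.4811 -0.1067  0.0506] t 2.9 w 45.99 F [-0.2  0.7  0.6]
travel [0.01 0.   0.02] turn [ 0.01  0.   -0.04] rows 0.01058288971463169 0.024596959975902447
```

View pics/low4b.png

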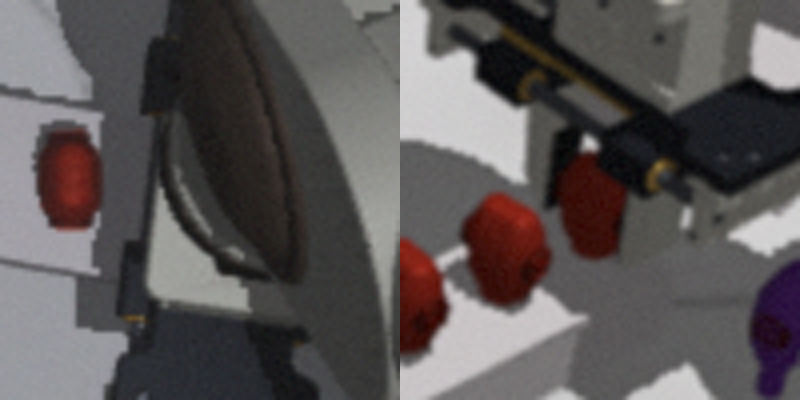

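The bulb sits between the fingers with nothing touching. I close gently, reading the opening as I go.

Call:
step_arm(
  moves=[
    {"jaw":41,"travel":[0,0,0],"turn":[0,0,0]},
    {"jaw":38,"travel":[0,0,0],"turn":[0,0,0]},
    {"jaw":36,"travel":[0,0,0],"turn":[0,0,0]},
    {"jaw":36,"travel":[0,0,0],"turn":[0,0,0]},
    {"jaw":36,"travel":[0,0,0],"turn":[0,0,0]},
  ],
)

```text
time_s: 3.52
tool_pos: [0.4811, -0.1067, 0.0505]
tcp_rot: [2.339, 2.096, 0.0]
force: [1.1, 0.0, 3.0]
grip_width: 0.399
```

```bash
cat > rd.py <<'E'
from h import *
s=observe(); print("t",s["time_s"],"w",round(s["grip_width"]*91.8,2),"F",s["force"].round(1),"M",s["moment"].round(3),"tcp",s["tool_pos"].round(4),"yaw",R.from_rotvec(s["tcp_rot"]).as_matrix()[:2,1].round(2))
print([round(observe()["grip_width"]*91.8,2) for _ in range(3)])
E
python3 rd.py
```

```text
t 3.525 w 36.66 F [1.1 0.  3. ] M [-0.053 -0.105  0.002] tcp [ 0.4811 -0.1067  0.0505] yaw [ 0.99 -0.11]
[36.66, 36.66, 36.66]
```

Call:
step_arm(
  moves=[
    {"jaw":34,"travel":[0,0,0],"turn":[0,0,0]},
    {"jaw":32,"travel":[0,0,0],"turn":[0,0,0]},
    {"jaw":32,"travel":[0,0,0],"turn":[0,0,0]},
    {"jaw":32,"travel":[0,0,0],"turn":[0,0,0]},
    {"jaw":32,"travel":[0,0,0],"turn":[0,0,0]},
  ],
)

```text
time_s: 4.15
tool_pos: [0.4811, -0.1067, 0.0505]
tcp_rot: [2.339, 2.097, 0.0]
force: [-0.8, -0.8, 4.5]
grip_width: 0.348
```

```bash
cat > avg.py <<'E'
from h import *
a=[];f=[]
for _ in range(8):
    get_image("side"); s=observe(); a.append(s["grip_width"]*91.8); f.append(np.r_[s["force"],s["moment"],s["tool_pos"]])
print("t",s["time_s"],"w",np.round(a,2),"mean",np.mean(a).round(2),"F",np.mean(f,0).round(3))
E
python3 avg.py
```

```text
t 4.55 w [32.15 31.87 32.2  32.11 31.94 31.86 32.17 32.42] mean 32.09 F [-0.169 -0.651  5.248 -0.132 -0.039 -0.034  0.481 -0.107  0.051]
```

The opening alone does not show the reaction force: 32.09 mm against 32 commanded. So I ease to 36 mm and shift the tool sideways along the jaw axis. The rack holds the neck, so the wrist force against that shift gives the flats' stiffness, with at most about 10 N on any finger.

Call:
step_arm(
  moves=[
    {"jaw":36,"travel":[0,0,0],"turn":[0,0,0]},
    {"jaw":36,"travel":[0,0,0],"turn":[0,0,0]},
    {"jaw":36,"travel":[0,0.03,0],"turn":[0,0,0]},
    {"jaw":36,"travel":[0,0.05,0],"turn":[0,0,0]},
    {"jaw":36,"travel":[0,0.05,0],"turn":[0,0,0]},
  ],
)

```text
time_s: 5.18
tool_pos: [0.482, -0.1066, 0.0499]
tcp_rot: [-2.338, -2.096, 0.001]
force: [-1.2, -0.2, 1.3]
grip_width: 0.394
```

```bash
python3 avg.py
```

```text
t 5.575 w [36.11 36.18 36.07 36.01 36.33 35.86 35.94 36.08] mean 36.07 F [-0.317  0.139 -0.523 -0.003  0.021  0.     0.483 -0.107  0.05 ]
```

Call:
step_arm(
  moves=[
    {"jaw":36,"travel":[0,0.03,0],"turn":[0,0,0]},
    {"jaw":36,"travel":[0,0.05,0],"turn":[0,0,0]},
    {"jaw":36,"travel":[0,0.05,0],"turn":[0,0,0]},
    {"jaw":36,"travel":[0,0.05,0],"turn":[0,0,0]},
    {"jaw":36,"travel":[0,0.05,0],"turn":[0,0,0]},
  ],
)

```text
time_s: 6.2
tool_pos: [0.4841, -0.1068, 0.0502]
tcp_rot: [-2.338, -2.097, 0.001]
force: [-4.9, 2.1, 3.6]
grip_width: 0.392
```

```bash
python3 avg.py
```

```text
t 6.6 w [36.42 35.89 35.83 35.97 35.82 36.16 36.14 36.06] mean 36.04 F [-4.954  1.751  3.684  0.385  1.068  0.034  0.484 -0.107  0.05 ]
```

```bash
sed -i 's/np.mean(f,0).round(3))/np.mean(f,0)[:6].round(2),"tcp mm",(np.mean(f,0)[6:]*1000).round(2))/' avg.py; sed -i 's/range(8)/range(4)/' avg.py; python3 avg.py
```

```text
t 6.8 w [36.13 36.08 35.91 35.94] mean 36.01 F [-5.25  1.65  3.49  0.4   1.09  0.  ] tcp mm [ 484.13 -106.8    50.24]
```

Call:
step_arm(
  moves=[
    {"jaw":36,"travel":[0,0.025,0],"turn":[0,0,0]},
    {"jaw":36,"travel":[0,0.025,0],"turn":[0,0,0]},
    {"jaw":36,"travel":[0,0.025,0],"turn":[0,0,0]},
    {"jaw":36,"travel":[0,0.025,0],"turn":[0,0,0]},
    {"jaw":36,"travel":[0,0.025,0],"turn":[0,0,0]},
  ],
)

```text
time_s: 7.42
tool_pos: [0.4857, -0.1071, 0.0503]
tcp_rot: [-2.339, -2.097, 0.0]
force: [-4.6, 1.2, 2.6]
grip_width: 0.393
```

```bash
python3 avg.py
```

```text
t 7.625 w [35.51 36.27 36.06 36.02] mean 35.97 F [-4.57  1.57  1.9   0.32  0.99  0.01] tcp mm [ 485.78 -107.13   50.33]
```

The pinched shift mixes in hole slack and tilt. A one-finger push is cleaner: open to 46 mm so only the -x finger presses, let the neck jam in the hole, then read how force grows with travel.

Call:
step_arm(
  moves=[
    {"jaw":40,"travel":[0,0.05,0],"turn":[0,0,0]},
    {"jaw":46,"travel":[0,0.125,0],"turn":[0,0,0]},
    {"jaw":46,"travel":[0,0.125,0],"turn":[0,0,0]},
    {"jaw":46,"travel":[0,0.125,0],"turn":[0,0,0]},
    {"jaw":46,"travel":[0,0.125,0],"turn":[0,0,0]},
  ],
)

```text
time_s: 8.25
tool_pos: [0.491, -0.1078, 0.0504]
tcp_rot: [2.339, 2.097, 0.001]
force: [-3.3, 0.5, 1.2]
grip_width: 0.504
```

```bash
python3 avg.py
```

```text
t 8.45 w [45.5  45.91 46.16 45.88] mean 45.86 F [-2.86  0.64  1.39  0.05  0.6   0.03] tcp mm [ 490.97 -107.73   50.39]
```

Call:
step_arm(
  moves=[
    {"jaw":46,"travel":[0,0.05,0],"turn":[0,0,0]},
    {"jaw":46,"travel":[0,0.05,0],"turn":[0,0,0]},
    {"jaw":46,"travel":[0,0.05,0],"turn":[0,0,0]},
    {"jaw":46,"travel":[0,0.05,0],"turn":[0,0,0]},
    {"jaw":46,"travel":[0,0.05,0],"turn":[0,0,0]},
  ],
)

```text
time_s: 9.07
tool_pos: [0.4925, -0.1079, 0.0502]
tcp_rot: [-2.339, -2.097, 0.0]
force: [-5.4, 0.8, 3.2]
grip_width: 0.5
```

```bash
python3 avg.py; python3 look.py push4 .4813 -.1065 .068
```

```text
t 9.275 w [45.77 46.39 45.93 46.15] mean 46.06 F [-5.09  0.27  2.28  0.11  1.08  0.02] tcp mm [ 492.54 -107.9    50.26]
```

View pics/push4.png

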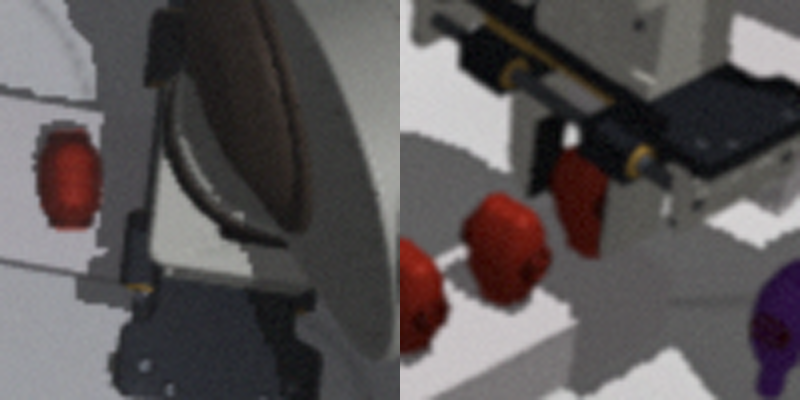

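Call:
step_arm(
  moves=[
    {"jaw":46,"travel":[0,0.04,0],"turn":[0,0,0]},
    {"jaw":46,"travel":[0,0.04,0],"turn":[0,0,0]},
    {"jaw":46,"travel":[0,0.04,0],"turn":[0,0,0]},
    {"jaw":46,"travel":[0,0.04,0],"turn":[0,0,0]},
    {"jaw":46,"travel":[0,0.04,0],"turn":[0,0,0]},
  ],
)

```text
time_s: 10.0
tool_pos: [0.4935, -0.108, 0.0501]
tcp_rot: [-2.339, -2.096, 0.002]
force: [-6.8, 1.0, 3.1]
grip_width: 0.5
```

```bash
python3 avg.py
```

```text
t 10.2 w [45.98 46.23 45.79 46.19] mean 46.05 F [-6.21  0.88  3.77  0.17  1.38  0.01] tcp mm [ 493.48 -108.02   50.14]
```

Slope about 1.3 N/mm, against 1 expected for supple and 2.5 for perished, so bulb 4 is probably supple. Slack blurs the absolute value, so I run the same test on the next bulb to compare.

Call:
step_arm(
  moves=[
    {"jaw":46,"travel":[0,-0.15,0],"turn":[0,0,0]},
    {"jaw":56,"travel":[0,-0.31,0],"turn":[0,0,0]},
    {"jaw":64,"travel":[0,-0.31,-0.5],"turn":[0,0,0]},
    {"jaw":64,"travel":[0,-0.31,-1.6],"turn":[0,0,0]},
    {"jaw":64,"travel":[0.3,-0.31,-1.7],"turn":[0,0,0]},
  ],
)

```text
time_s: 10.82
tool_pos: [0.4869, -0.0958, 0.1224]
tcp_rot: [2.336, 2.09, 0.007]
force: [0.1, 0.1, -0.4]
grip_width: 0.698
```

Call:
step_arm(
  moves=[
    {"jaw":64,"travel":[0.6,0.02,0],"turn":[0,0,0]},
    {"jaw":64,"travel":[1.1,0.03,0],"turn":[0,0,0]},
    {"jaw":64,"travel":[1.1,0.03,0],"turn":[0,0,0]},
    {"jaw":64,"travel":[1.1,0.03,0],"turn":[0,0,0]},
    {"jaw":64,"travel":[1.1,0.03,0],"turn":[0,0,0]},
  ],
)

```text
time_s: 11.45
tool_pos: [0.4893, -0.0522, 0.1183]
tcp_rot: [2.341, 2.095, -0.001]
force: [0.5, -0.5, -0.0]
grip_width: 0.695
```

```bash
python3 go.py .4888 -.0508 .05 -6; python3 look.py hov3 .4888 -.0508 .068
```

```text
tcp [ 0.4893 -0.0522  0.1183] t 11.45 w 63.81 F [ 0.5 -0.5 -0. ]
travel [ 0.04 -0.02  1.71] turn [-0.    0.   -0.06] rows 1.09242410398228 0.031567025357994445
```

View pics/hov3.png

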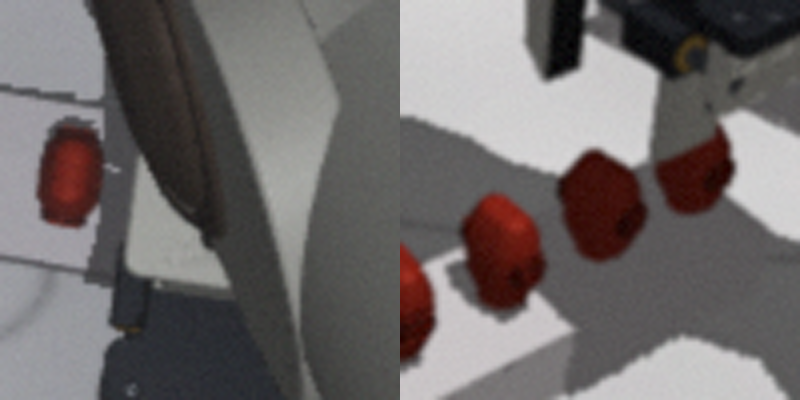

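Call:
step_arm(
  moves=[
    {"jaw":64,"travel":[0.04,-0.02,0.8],"turn":[0,0,0]},
    {"jaw":56,"travel":[0.04,-0.02,1.7],"turn":[0,0,0]},
    {"jaw":46,"travel":[0.04,-0.02,1.7],"turn":[0,0,0]},
    {"jaw":46,"travel":[0.04,-0.02,1.7],"turn":[0,0,0]},
    {"jaw":46,"travel":[0.04,0.1,1.7],"turn":[0,0,0]},
  ],
)

```text
time_s: 12.18
tool_pos: [0.4943, -0.0502, 0.0516]
tcp_rot: [2.338, 2.096, 0.001]
force: [-2.1, 0.6, 2.7]
grip_width: 0.503
```

Call:
step_arm(
  moves=[
    {"jaw":46,"travel":[0,0.06,0],"turn":[0,0,0]},
    {"jaw":46,"travel":[0,0.1,0],"turn":[0,0,0]},
    {"jaw":46,"travel":[0,0.1,0],"turn":[0,0,0]},
    {"jaw":46,"travel":[0,0.1,0],"turn":[0,0,0]},
    {"jaw":46,"travel":[0,0.1,0],"turn":[0,0,0]},
  ],
)

```text
time_s: 12.8
tool_pos: [0.4975, -0.0505, 0.0503]
tcp_rot: [2.339, 2.097, 0.0]
force: [-0.9, 0.5, 1.5]
grip_width: 0.505
```

```bash
python3 avg.py
```

```text
t 13.0 w [46.08 46.04 45.87 46.1 ] mean 46.02 F [-0.8   0.1   0.59  0.08  0.22 -0.  ] tcp mm [497.5  -50.49  50.33]
```

Call:
step_arm(
  moves=[
    {"jaw":46,"travel":[0,0.05,0],"turn":[0,0,0]},
    {"jaw":46,"travel":[0,0.05,0],"turn":[0,0,0]},
    {"jaw":46,"travel":[0,0.05,0],"turn":[0,0,0]},
    {"jaw":46,"travel":[0,0.05,0],"turn":[0,0,0]},
    {"jaw":46,"travel":[0,0.05,0],"turn":[0,0,0]},
  ],
)

```text
time_s: 13.62
tool_pos: [0.4993, -0.0507, 0.0503]
tcp_rot: [-2.339, -2.097, 0.0]
force: [-3.3, -0.5, 1.8]
grip_width: 0.501
```

```bash
python3 avg.py
```

```text
t 13.825 w [45.89 46.18 46.12 46.2 ] mean 46.1 F [-2.9   0.49  1.61  0.12  0.62  0.01] tcp mm [499.33 -50.69  50.3 ]
```

Call:
step_arm(
  moves=[
    {"jaw":46,"travel":[0,0.06,0],"turn":[0,0,0]},
    {"jaw":46,"travel":[0,0.06,0],"turn":[0,0,0]},
    {"jaw":46,"travel":[0,0.06,0],"turn":[0,0,0]},
    {"jaw":46,"travel":[0,0.06,0],"turn":[0,0,0]},
    {"jaw":46,"travel":[0,0.06,0],"turn":[0,0,0]},
  ],
)

```text
time_s: 14.45
tool_pos: [0.5011, -0.0509, 0.0501]
tcp_rot: [-2.339, -2.096, 0.002]
force: [-5.1, -0.0, 2.6]
grip_width: 0.5
```

```bash
python3 avg.py;python3 go.py .4965 .0048 .05 -11
```

```text
t 14.65 w [45.91 45.86 45.98 46.48] mean 46.06 F [-5.41  0.3   3.13  0.19  1.11  0.02] tcp mm [501.15 -50.88  50.17]
tcp [ 0.5011 -0.0509  0.0502] t 14.65 w 46.48 F [-6.1  0.8  2.8]
travel [ 1.37 -0.27  0.  ] turn [-0.01  0.    0.79] rows 0.8938620072097799 0.4438986756082636
```

Bulb 3 shows the same 1.2–1.4 N/mm as bulb 4. On to the next one.

Call:
step_arm(
  moves=[
    {"jaw":46,"travel":[0,-0.15,0],"turn":[0,0,0]},
    {"jaw":56,"travel":[0,-0.31,0],"turn":[0,0,0]},
    {"jaw":64,"travel":[0,-0.31,-0.5],"turn":[0,0,0]},
    {"jaw":64,"travel":[0,-0.31,-1.6],"turn":[0,0,0]},
    {"jaw":64,"travel":[0.3,-0.31,-1.7],"turn":[0,0,0.3]},
  ],
)

```text
time_s: 15.28
tool_pos: [0.4941, -0.0385, 0.1225]
tcp_rot: [2.37, 2.053, 0.007]
force: [0.3, 0.1, -0.5]
grip_width: 0.697
```

Call:
step_arm(
  moves=[
    {"jaw":64,"travel":[0.6,0.02,0],"turn":[0,0,0.5]},
    {"jaw":64,"travel":[1.07,0.04,0],"turn":[0,0,0.5]},
    {"jaw":64,"travel":[1.07,0.04,0],"turn":[0,0,0.5]},
    {"jaw":64,"travel":[1.07,0.04,0],"turn":[0,0,0.5]},
    {"jaw":64,"travel":[1.07,0.04,0],"turn":[0,0,0.5]},
  ],
)

```text
time_s: 15.9
tool_pos: [0.4984, 0.0033, 0.1185]
tcp_rot: [2.426, 1.995, -0.0]
force: [-0.2, -0.4, -0.3]
grip_width: 0.7
```

```bash
python3 go.py .4965 .0048 .05 -11; python3 look.py hov2 .4965 .0048 .068
```

```text
tcp [0.4984 0.0033 0.1185] t 15.9 w 64.24 F [-0.2 -0.4 -0.3]
travel [ 0.03 -0.05  1.71] turn [ 0.    0.01 -0.02] rows 1.0962602649596513 0.01330849699717654
```

View pics/hov2.png

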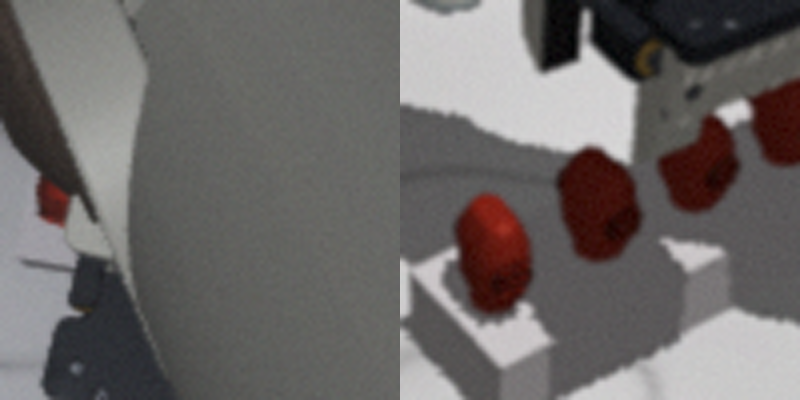

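Call:
step_arm(
  moves=[
    {"jaw":64,"travel":[0.03,-0.05,0.8],"turn":[0,0,0]},
    {"jaw":56,"travel":[0.03,-0.05,1.7],"turn":[0,0,0]},
    {"jaw":46,"travel":[0.03,-0.05,1.7],"turn":[0,0,0]},
    {"jaw":46,"travel":[0.03,-0.05,1.7],"turn":[0,0,0]},
    {"jaw":46,"travel":[0.03,0.07,1.7],"turn":[0,0,0]},
  ],
)

```text
time_s: 16.62
tool_pos: [0.5024, 0.0052, 0.0517]
tcp_rot: [2.424, 1.996, 0.002]
force: [-1.0, 0.4, 0.6]
grip_width: 0.502
```

Call:
step_arm(
  moves=[
    {"jaw":46,"travel":[0,0.06,0],"turn":[0,0,0]},
    {"jaw":46,"travel":[0,0.12,0],"turn":[0,0,0]},
    {"jaw":46,"travel":[0,0.12,0],"turn":[0,0,0]},
    {"jaw":46,"travel":[0,0.12,0],"turn":[0,0,0]},
    {"jaw":46,"travel":[0,0.12,0],"turn":[0,0,0]},
  ],
)

```text
time_s: 17.25
tool_pos: [0.5052, 0.0044, 0.0503]
tcp_rot: [-2.424, -1.997, 0.002]
force: [-5.6, 1.1, 4.3]
grip_width: 0.501
```

```bash
python3 avg.py
```

```text
t 17.45 w [45.86 46.24 46.08 45.6 ] mean 45.95 F [-5.19  1.01  3.98  0.29  1.11 -0.01] tcp mm [505.18   4.35  50.24]
```

Call:
step_arm(
  moves=[
    {"jaw":46,"travel":[0,0.05,0],"turn":[0,0,0]},
    {"jaw":46,"travel":[0,0.05,0],"turn":[0,0,0]},
    {"jaw":46,"travel":[0,0.05,0],"turn":[0,0,0]},
    {"jaw":46,"travel":[0,0.05,0],"turn":[0,0,0]},
    {"jaw":46,"travel":[0,0.05,0],"turn":[0,0,0]},
  ],
)

```text
time_s: 18.08
tool_pos: [0.5063, 0.0042, 0.0501]
tcp_rot: [-2.423, -1.997, 0.004]
force: [-7.5, 2.8, 5.5]
grip_width: 0.499
```

```bash
python3 avg.py
```

```text
t 18.275 w [45.6  46.05 46.15 46.04] mean 45.96 F [-7.26  2.05  5.55  0.38  1.61  0.02] tcp mm [506.25   4.17  50.12]
```

Bulb 2 is clearly stiffer: 5.3 N at 8.8 mm and 7.5 N at 9.9 mm, against 0.8 N at 8.7 mm for bulb 3. That makes bulb 2 perished and bulbs 3 and 4 supple. I test bulb 1 next.

Call:
step_arm(
  moves=[
    {"jaw":46,"travel":[0,-0.12,0],"turn":[0,0,0]},
    {"jaw":56,"travel":[0,-0.25,0],"turn":[0,0,0]},
    {"jaw":64,"travel":[0,-0.25,-0.5],"turn":[0,0,0]},
    {"jaw":64,"travel":[0,-0.25,-1.6],"turn":[0,0,0]},
    {"jaw":64,"travel":[0.3,-0.25,-1.7],"turn":[0,0,0.8]},
  ],
)

```text
time_s: 18.9
tool_pos: [0.5039, 0.0168, 0.1225]
tcp_rot: [2.506, 1.886, 0.009]
force: [-0.6, 1.4, -0.6]
grip_width: 0.7
```

```bash
python3 go.py .504 .0608 .12 -23
```

```text
tcp [0.5039 0.0168 0.1225] t 18.9 w 64.23 F [-0.6  1.4 -0.6]
travel [ 1.06 -0.3   0.06] turn [ 0.07 -0.02  1.15] rows 0.7045426298359341 0.648085289457337
```

Call:
step_arm(
  moves=[
    {"jaw":64,"travel":[0.6,-0.15,0],"turn":[0,0,0.6]},
    {"jaw":64,"travel":[1.06,-0.3,0],"turn":[0,0,1.1]},
    {"jaw":64,"travel":[1.06,-0.3,0],"turn":[0,0,1.1]},
    {"jaw":64,"travel":[1.06,-0.3,0],"turn":[0,0,1.1]},
    {"jaw":64,"travel":[1.06,-0.3,0],"turn":[0,0,1.1]},
  ],
)

```text
time_s: 19.52
tool_pos: [0.5008, 0.0603, 0.1185]
tcp_rot: [2.612, 1.745, -0.0]
force: [-0.2, 0.0, 0.2]
grip_width: 0.697
```

```bash
python3 go.py .504 .0608 .05 -23; python3 look.py hov1 .504 .0608 .068
```

```text
tcp [0.5008 0.0603 0.1185] t 19.525 w 63.97 F [-0.2  0.   0.2]
travel [0.04 0.07 1.71] turn [0.   0.   0.08] rows 1.0966532133423006 0.04501171556410583
```

View pics/hov1.png

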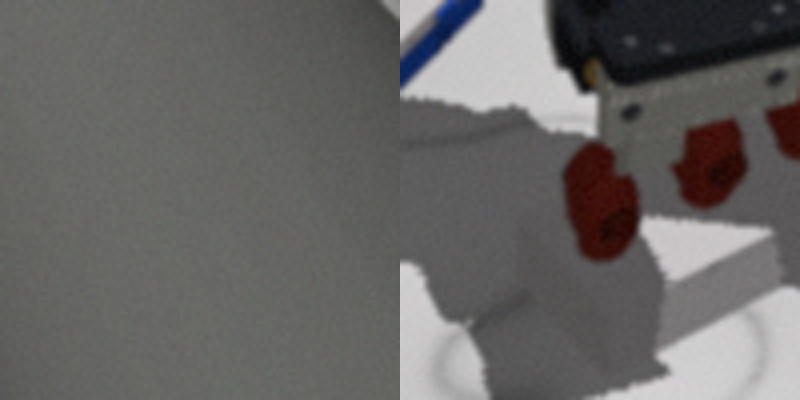

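Call:
step_arm(
  moves=[
    {"jaw":64,"travel":[0.04,0.07,0.8],"turn":[0,0,0]},
    {"jaw":56,"travel":[0.04,0.07,1.7],"turn":[0,0,0]},
    {"jaw":46,"travel":[0.04,0.07,1.7],"turn":[0,0,0]},
    {"jaw":46,"travel":[0.04,0.07,1.7],"turn":[0,0,0]},
    {"jaw":46,"travel":[0.04,0.19,1.7],"turn":[0,0,0]},
  ],
)

```text
time_s: 20.25
tool_pos: [0.5092, 0.0604, 0.0517]
tcp_rot: [2.61, 1.746, 0.003]
force: [-0.3, 0.1, -0.2]
grip_width: 0.503
```

Call:
step_arm(
  moves=[
    {"jaw":46,"travel":[0,0.06,0],"turn":[0,0,0]},
    {"jaw":46,"travel":[0,0.1,0],"turn":[0,0,0]},
    {"jaw":46,"travel":[0,0.1,0],"turn":[0,0,0]},
    {"jaw":46,"travel":[0,0.1,0],"turn":[0,0,0]},
    {"jaw":46,"travel":[0,0.1,0],"turn":[0,0,0]},
  ],
)

```text
time_s: 20.88
tool_pos: [0.5118, 0.0587, 0.0503]
tcp_rot: [-2.611, -1.746, 0.0]
force: [-1.0, 0.1, -0.1]
grip_width: 0.501
```

```bash
python3 avg.py
```

```text
t 21.075 w [46.07 45.93 45.91 46.  ] mean 45.98 F [-1.49  0.45  0.73  0.15  0.26 -0.01] tcp mm [511.84  58.65  50.31]
```

Call:
step_arm(
  moves=[
    {"jaw":46,"travel":[0,0.04,0],"turn":[0,0,0]},
    {"jaw":46,"travel":[0,0.04,0],"turn":[0,0,0]},
    {"jaw":46,"travel":[0,0.04,0],"turn":[0,0,0]},
    {"jaw":46,"travel":[0,0.04,0],"turn":[0,0,0]},
    {"jaw":46,"travel":[0,0.04,0],"turn":[0,0,0]},
  ],
)

```text
time_s: 21.7
tool_pos: [0.5133, 0.0581, 0.0503]
tcp_rot: [-2.611, -1.746, 0.0]
force: [-2.1, 1.8, 3.0]
grip_width: 0.498
```

```bash
python3 avg.py;python3 go.py .504 .0608 .05 -23
```

```text
t 21.9 w [45.97 46.08 46.46 45.91] mean 46.11 F [-3.33  1.52  2.47  0.39  0.69 -0.  ] tcp mm [513.31  58.07  50.34]
tcp [0.5133 0.0581 0.0503] t 21.9 w 45.91 F [-3.2  1.8  1.9]
travel [-0.03 -0.24  0.01] turn [-0.    0.    0.09] rows 0.1555553648648221 0.05116866097423964
```

Call:
step_arm(
  moves=[
    {"jaw":46,"travel":[0,0.06,0],"turn":[0,0,0]},
    {"jaw":46,"travel":[0,0.06,0],"turn":[0,0,0]},
    {"jaw":46,"travel":[0,0.06,0],"turn":[0,0,0]},
    {"jaw":46,"travel":[0,0.06,0],"turn":[0,0,0]},
    {"jaw":46,"travel":[0,0.06,0],"turn":[0,0,0]},
  ],
)

```text
time_s: 22.52
tool_pos: [0.5149, 0.0575, 0.0503]
tcp_rot: [-2.611, -1.746, 0.001]
force: [-5.7, 1.9, 5.2]
grip_width: 0.505
```

```bash
python3 avg.py;python3 go.py .504 .0608 .05 -23
```

```text
t 22.725 w [45.3  46.07 45.9  45.7 ] mean 45.74 F [-5.52  2.58  4.66  0.61  1.2   0.01] tcp mm [514.95  57.49  50.3 ]
tcp [0.515  0.0575 0.0503] t 22.725 w 45.7 F [-5.9  2.5  4.4]
travel [-0.03 -0.28  0.01] turn [-0.01  0.    0.09] rows 0.18316802736143373 0.053112243132979235
```

Bulb 1 also gives 1.4 N/mm, so it is supple. I centre on it, pinch to 32 mm and lift.

Call:
step_arm(
  moves=[
    {"jaw":46,"travel":[0,-0.15,0],"turn":[0,0,0]},
    {"jaw":46,"travel":[-0.03,-0.28,0],"turn":[0,0,0]},
    {"jaw":42,"travel":[-0.03,-0.28,0],"turn":[0,0,0]},
    {"jaw":36,"travel":[-0.03,-0.28,0],"turn":[0,0,0]},
    {"jaw":32,"travel":[-0.03,-0.28,0],"turn":[0,0,0]},
  ],
)

```text
time_s: 23.35
tool_pos: [0.5054, 0.0599, 0.0505]
tcp_rot: [2.611, 1.745, 0.001]
force: [0.1, -1.3, 2.0]
grip_width: 0.354
```

Call:
step_arm(
  moves=[
    {"jaw":32,"travel":[0,0,0],"turn":[0,0,0]},
    {"jaw":32,"travel":[0,0,-0.4],"turn":[0,0,0]},
    {"jaw":32,"travel":[0,0,-1.2],"turn":[0,0,0]},
    {"jaw":32,"travel":[0,0,-2.2],"turn":[0,0,0]},
    {"jaw":32,"travel":[0,0,-3.0],"turn":[0,0,0]},
  ],
)

```text
time_s: 23.98
tool_pos: [0.5049, 0.0609, 0.1726]
tcp_rot: [2.61, 1.747, 0.002]
force: [1.4, -0.2, -0.1]
grip_width: 0.345
```

```bash
python3 go.py .575 -.26 .17 -8
python3 - <<'E'
from h import *
cv2.imwrite("pics/lift1.png",get_image("side")[:,:,::-1])
E
```

```text
tcp [0.5049 0.0609 0.1726] t 23.975 w 31.7 F [ 1.4 -0.2 -0.1]
travel [-6.75  4.68  0.06] turn [ 0.01 -0.01 -2.4 ] rows 5.25545660898812 1.3466234606963536
```

View pics/lift1.png

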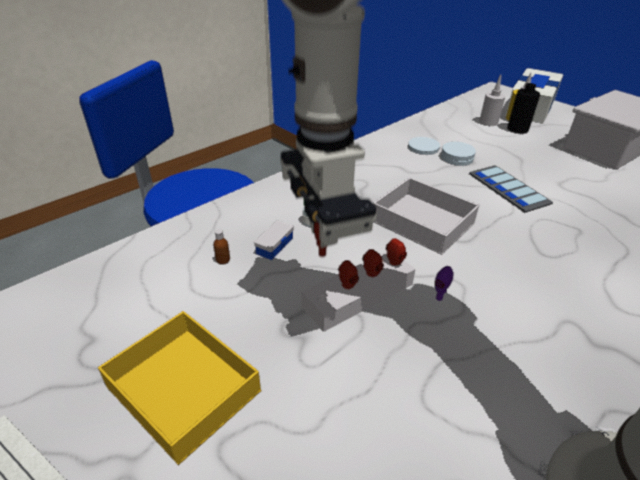

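```bash
python3 go.py .559 -.335 .17 5
```

```text
tcp [0.5073 0.0616 0.1763] t 24.025 w 32.37 F [1.  0.6 1.3]
travel [-8.68  4.97  0.16] turn [ 0.06 -0.01 -4.56] rows 6.400252668773701 2.5595615544677868
```

Call:
step_arm(
  moves=[
    {"jaw":32,"travel":[-1.0,0.6,0],"turn":[0,0,-0.8]},
    {"jaw":32,"travel":[-2.3,1.3,0],"turn":[0,0,-1.6]},
    {"jaw":32,"travel":[-3.6,2.05,0],"turn":[0,0,-2.4]},
    {"jaw":32,"travel":[-4.9,2.8,0],"turn":[0,0,-3.2]},
    {"jaw":32,"travel":[-6.2,3.55,0],"turn":[0,0,-4]},
  ],
)

```text
time_s: 24.65
tool_pos: [0.5415, -0.2247, 0.1713]
tcp_rot: [2.187, 2.254, 0.001]
force: [1.0, 0.9, 0.1]
grip_width: 0.351
```

```bash
python3 go.py .559 -.335 .065 5
```

```text
tcp [ 0.5415 -0.2247  0.1713] t 24.65 w 32.25 F [1.  0.9 0.1]
travel [-2.77  0.35  2.66] turn [ 0.01  0.   -0.54] rows 2.466335580761519 0.3054195828440633
```

Call:
step_arm(
  moves=[
    {"jaw":32,"travel":[-1.3,0.17,0],"turn":[0,0,-0.5]},
    {"jaw":32,"travel":[-2.6,0.34,0],"turn":[0,0,-0.5]},
    {"jaw":32,"travel":[-2.6,0.34,0.6],"turn":[0,0,-0.5]},
    {"jaw":32,"travel":[-2.6,0.34,1.5],"turn":[0,0,-0.5]},
    {"jaw":32,"travel":[-2.6,0.34,1.5],"turn":[0,0,-0.5]},
  ],
)

```text
time_s: 25.28
tool_pos: [0.5554, -0.3256, 0.108]
tcp_rot: [-2.127, -2.304, 0.001]
force: [-0.3, 0.7, -0.5]
grip_width: 0.347
```

```bash
python3 go.py .559 -.335 .065 5;  python3 - <<'E'
from h import *
i=get_image("side")[:,:,::-1]; j=get_image("top")[:,:,::-1]
cv2.imwrite("pics/tray1.png",np.hstack([cv2.resize(i[120:300,330:530],(440,396)),cv2.resize(j[180:340,420:580],(360,396))]))
E
```

```text
tcp [ 0.5554 -0.3256  0.108 ] t 25.275 w 31.88 F [-0.3  0.7 -0.5]
travel [-0.25  0.08  1.07] turn [-0.04 -0.04 -0.07] rows 0.706208677592048 0.05213969540655367
```

View pics/tray1.png

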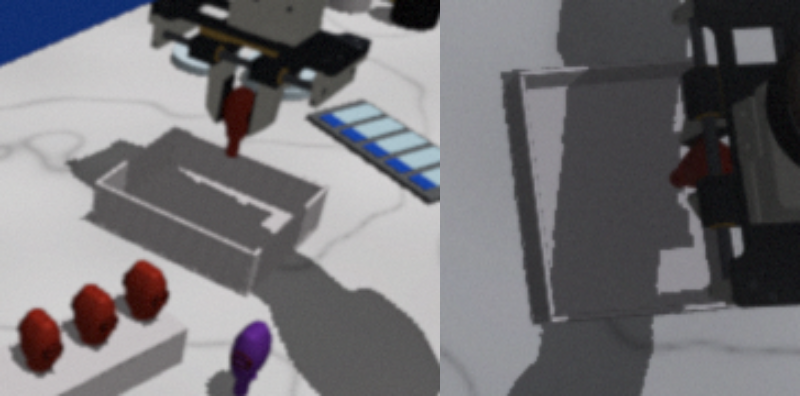

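Call:
step_arm(
  moves=[
    {"jaw":32,"travel":[0,0,0.7],"turn":[0,0,0]},
    {"jaw":32,"travel":[0,0,1.4],"turn":[0,0,0]},
    {"jaw":32,"travel":[0,0,1.4],"turn":[0,0,0]},
    {"jaw":46,"travel":[0,0,1.4],"turn":[0,0,0]},
    {"jaw":52,"travel":[0,0,1.4],"turn":[0,0,0]},
  ],
)

```text
time_s: 26.0
tool_pos: [0.5591, -0.3273, 0.0565]
tcp_rot: [2.13, 2.305, 0.001]
force: [0.7, -1.0, 0.3]
grip_width: 0.517
```

Call:
step_arm(
  moves=[
    {"jaw":52,"travel":[0,0,-0.5],"turn":[0,0,0]},
    {"jaw":52,"travel":[0,0,-1.5],"turn":[0,0,0]},
    {"jaw":52,"travel":[0.3,0,-2.5],"turn":[0,0,0]},
    {"jaw":56,"travel":[1.5,-0.2,-2.5],"turn":[0,0,0]},
    {"jaw":64,"travel":[2.9,-0.5,-2.5],"turn":[0,0,0.8]},
  ],
)

```text
time_s: 26.62
tool_pos: [0.5297, -0.2124, 0.157]
tcp_rot: [2.228, 2.21, 0.003]
force: [1.3, 0.2, -0.1]
grip_width: 0.668
```

```bash
python3 go.py .4813 -.1065 .125 -6;  python3 - <<'E'
from h import *
i=get_image("side")[:,:,::-1]; j=get_image("top")[:,:,::-1]
cv2.imwrite("pics/tray1b.png",np.hstack([cv2.resize(i[120:300,330:530],(440,396)),cv2.resize(j[180:340,420:580],(360,396))]))
E
```

```text
tcp [ 0.5297 -0.2124  0.157 ] t 26.625 w 61.32 F [ 1.3  0.2 -0.1]
travel [ 2.64 -1.23  0.79] turn [0.04 0.01 0.92] rows 1.932189588300538 0.5176002859440929
```

View pics/tray1b.png

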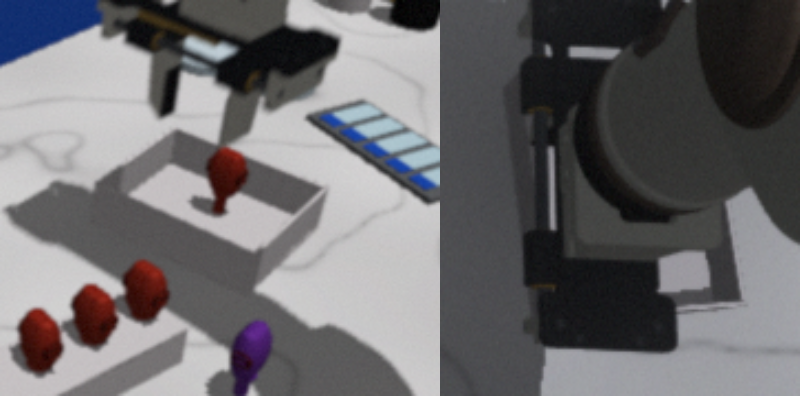

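Bulb 1 is in the tray, upright on its neck. I fetch bulb 4 (supple) next.

Call:
step_arm(
  moves=[
    {"jaw":64,"travel":[1.0,-0.5,0.3],"turn":[0,0,0.9]},
    {"jaw":64,"travel":[2.2,-1.0,0.6],"turn":[0,0,0.9]},
    {"jaw":64,"travel":[2.6,-1.23,0.8],"turn":[0,0,0.9]},
    {"jaw":64,"travel":[2.6,-1.23,0.8],"turn":[0,0,0.9]},
    {"jaw":64,"travel":[2.6,-1.23,0.8],"turn":[0,0,0.9]},
  ],
)

```text
time_s: 27.35
tool_pos: [0.4813, -0.1104, 0.1232]
tcp_rot: [2.329, 2.106, 0.001]
force: [0.8, -0.3, 0.7]
grip_width: 0.698
```

```bash
python3 go.py .4813 -.1065 .05 -6
```

```text
tcp [ 0.4813 -0.1104  0.1232] t 27.35 w 64.05 F [ 0.8 -0.3  0.7]
travel [ 0.1  -0.01  1.83] turn [0.02 0.01 0.04] rows 1.1733048180235706 0.025662511926818635
```

Call:
step_arm(
  moves=[
    {"jaw":64,"travel":[0.1,-0.01,0.8],"turn":[0,0,0]},
    {"jaw":56,"travel":[0.1,-0.01,1.8],"turn":[0,0,0]},
    {"jaw":46,"travel":[0.1,-0.01,1.8],"turn":[0,0,0]},
    {"jaw":38,"travel":[0.1,-0.01,1.8],"turn":[0,0,0]},
    {"jaw":32,"travel":[0.1,-0.01,1.8],"turn":[0,0,0]},
  ],
)

```text
time_s: 27.98
tool_pos: [0.4813, -0.1051, 0.0518]
tcp_rot: [2.327, 2.107, 0.002]
force: [1.2, 0.5, -1.1]
grip_width: 0.364
```

Call:
step_arm(
  moves=[
    {"jaw":32,"travel":[0,0,0],"turn":[0,0,0]},
    {"jaw":32,"travel":[0,0,-0.4],"turn":[0,0,0]},
    {"jaw":32,"travel":[0,0,-1.2],"turn":[0,0,0]},
    {"jaw":32,"travel":[0,0,-2.2],"turn":[0,0,0]},
    {"jaw":32,"travel":[0,0,-2.8],"turn":[0,0,0]},
  ],
)

```text
time_s: 28.6
tool_pos: [0.4805, -0.1042, 0.1652]
tcp_rot: [2.326, 2.108, 0.002]
force: [-0.7, -1.1, 0.3]
grip_width: 0.349
```

```bash
python3 go.py .551 -.25 .165 5
python3 - <<'E'
from h import *
i=get_image("side")[:,:,::-1]; j=get_image("top")[:,:,::-1]
cv2.imwrite("pics/tray4.png",np.hstack([cv2.resize(i[120:300,330:530],(440,396)),cv2.resize(j[180:340,420:580],(360,396))]))
E
```

```text
tcp [ 0.4805 -0.1042  0.1652] t 28.6 w 32.04 F [-0.7 -1.1  0.3]
travel [-3.45  2.11  0.01] turn [ 0.02  0.01 -1.77] rows 2.590793037672579 0.9926460402171631
```

View pics/tray4.png

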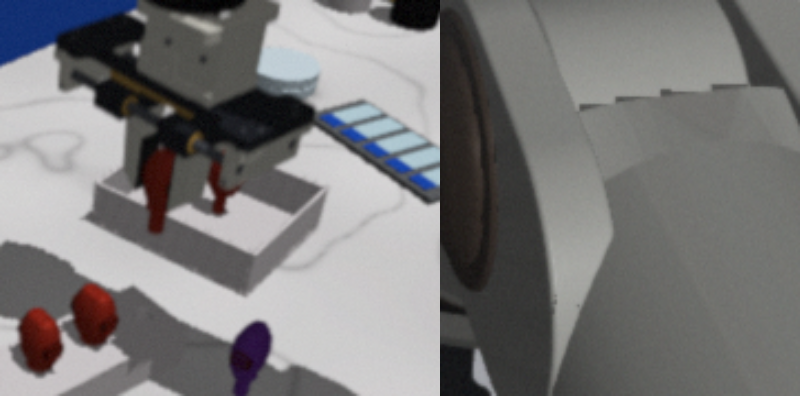

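Bulb 1 stands upright in the tray and bulb 4 is held. I place it at y≈-0.245.

Call:
step_arm(
  moves=[
    {"jaw":32,"travel":[-1.0,0.6,0],"turn":[0,0,-0.9]},
    {"jaw":32,"travel":[-2.2,1.4,0],"turn":[0,0,-1.7]},
    {"jaw":32,"travel":[-3.3,2.1,0],"turn":[0,0,-1.7]},
    {"jaw":32,"travel":[-3.3,2.1,0.5],"turn":[0,0,-1.7]},
    {"jaw":32,"travel":[-3.3,2.1,1.2],"turn":[0,0,-1.7]},
  ],
)

```text
time_s: 29.32
tool_pos: [0.5503, -0.2439, 0.1136]
tcp_rot: [-2.132, -2.307, -0.001]
force: [-0.8, 1.2, -0.9]
grip_width: 0.349
```

```bash
python3 go.py .551 -.245 .055 5;  python3 - <<'E'
from h import *
i=get_image("side")[:,:,::-1]; j=get_image("top")[:,:,::-1]
cv2.imwrite("pics/tray4b.png",np.hstack([cv2.resize(i[120:300,330:530],(440,396)),cv2.resize(j[180:340,420:580],(360,396))]))
E
```

```text
tcp [ 0.5503 -0.2439  0.1136] t 29.325 w 32.04 F [-0.8  1.2 -0.9]
travel [-0.03  0.02  1.46] turn [ 0.   -0.01 -0.08] rows 0.9371282084101886 0.04720364247728103
```

View pics/tray4b.png

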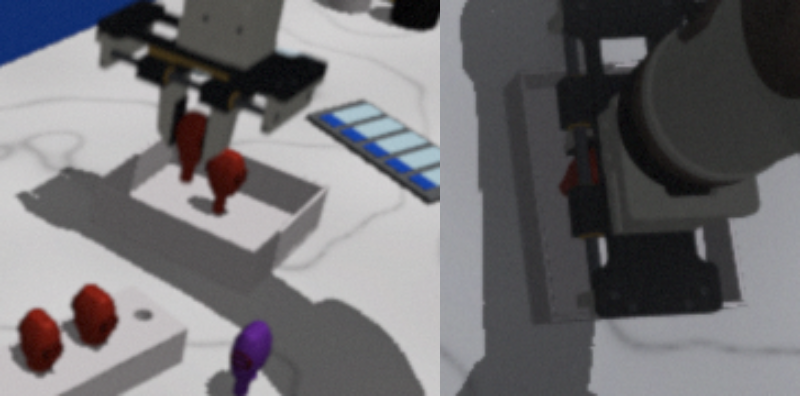

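Call:
step_arm(
  moves=[
    {"jaw":32,"travel":[0,0,0.8],"turn":[0,0,0]},
    {"jaw":32,"travel":[0,0,1.5],"turn":[0,0,0]},
    {"jaw":32,"travel":[0,0,1.5],"turn":[0,0,0]},
    {"jaw":46,"travel":[0,0,1.5],"turn":[0,0,0]},
    {"jaw":52,"travel":[0,0,1.5],"turn":[0,0,0]},
  ],
)

```text
time_s: 30.05
tool_pos: [0.5516, -0.2442, 0.0561]
tcp_rot: [2.13, 2.306, 0.001]
force: [0.1, -0.4, 0.3]
grip_width: 0.513
```

Call:
step_arm(
  moves=[
    {"jaw":52,"travel":[0,0,-0.5],"turn":[0,0,0]},
    {"jaw":52,"travel":[0,0,-1.5],"turn":[0,0,0]},
    {"jaw":52,"travel":[0.6,-0.2,-2.2],"turn":[0,0,0.4]},
    {"jaw":60,"travel":[1.9,-0.6,-2.2],"turn":[0,0,1]},
    {"jaw":64,"travel":[3.2,-1,-2.2],"turn":[0,0,1.7]},
  ],
)

```text
time_s: 30.68
tool_pos: [0.501, -0.1186, 0.1447]
tcp_rot: [2.329, 2.103, 0.003]
force: [-0.1, 0.7, 0.3]
grip_width: 0.682
```

```bash
python3 go.py .4888 -.0508 .12 -6
python3 - <<'E'
from h import *
i=get_image("side")[:,:,::-1]
cv2.imwrite("pics/tray4c.png",cv2.resize(i[120:300,330:530],(440,396)))
E
```

```text
tcp [ 0.501  -0.1186  0.1447] t 30.675 w 62.62 F [-0.1  0.7  0.3]
travel [ 1.66 -0.48  0.62] turn [0.03 0.01 0.03] rows 1.1709786599360998 0.02469809521176568
```

View pics/tray4c.png

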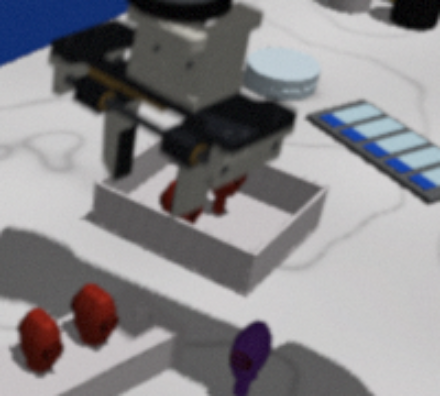

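Bulb 4 now lies in the tray and bulb 1 seems to lean. Bulb 3 comes next.

Call:
step_arm(
  moves=[
    {"jaw":64,"travel":[0.8,-0.25,0.3],"turn":[0,0,0]},
    {"jaw":64,"travel":[1.6,-0.48,0.6],"turn":[0,0,0]},
    {"jaw":64,"travel":[1.6,-0.48,0.6],"turn":[0,0,0]},
    {"jaw":64,"travel":[1.6,-0.48,0.6],"turn":[0,0,0]},
    {"jaw":64,"travel":[1.6,-0.48,0.6],"turn":[0,0,0]},
  ],
)

```text
time_s: 31.35
tool_pos: [0.4884, -0.0554, 0.1191]
tcp_rot: [2.329, 2.106, 0.001]
force: [-0.4, 0.6, 0.4]
grip_width: 0.693
```

```bash
python3 go.py .4888 -.0508 .05 -6
```

```text
tcp [ 0.4884 -0.0554  0.1191] t 31.35 w 63.62 F [-0.4  0.6  0.4]
travel [ 0.12 -0.    1.73] turn [0.01 0.01 0.04] rows 1.107586511622007 0.02412775236627561
```

Call:
step_arm(
  moves=[
    {"jaw":64,"travel":[0.12,0,0.8],"turn":[0,0,0]},
    {"jaw":56,"travel":[0.12,0,1.7],"turn":[0,0,0]},
    {"jaw":46,"travel":[0.12,0,1.7],"turn":[0,0,0]},
    {"jaw":38,"travel":[0.12,0,1.7],"turn":[0,0,0]},
    {"jaw":32,"travel":[0.12,0,1.7],"turn":[0,0,0]},
  ],
)

```text
time_s: 31.98
tool_pos: [0.4894, -0.0497, 0.0517]
tcp_rot: [2.327, 2.107, 0.002]
force: [0.6, -0.2, -0.0]
grip_width: 0.371
```

Call:
step_arm(
  moves=[
    {"jaw":32,"travel":[0,0,0],"turn":[0,0,0]},
    {"jaw":32,"travel":[0,0,-0.4],"turn":[0,0,0]},
    {"jaw":32,"travel":[0,0,-1.2],"turn":[0,0,0]},
    {"jaw":32,"travel":[0,0,-2.2],"turn":[0,0,0]},
    {"jaw":32,"travel":[0,0,-2.8],"turn":[0,0,0]},
  ],
)

```text
time_s: 32.6
tool_pos: [0.4887, -0.049, 0.1652]
tcp_rot: [2.326, 2.108, 0.002]
force: [0.0, -0.1, -0.9]
grip_width: 0.35
```

```bash
python3 go.py .555 -.29 .165 5
python3 - <<'E'
from h import *
i=get_image("side")[:,:,::-1]
cv2.imwrite("pics/tray3.png",cv2.resize(i[120:300,330:530],(660,594),interpolation=cv2.INTER_CUBIC))
E
```

```text
tcp [ 0.4887 -0.049   0.1652] t 32.6 w 32.1 F [ 0.  -0.1 -0.9]
travel [-5.83  2.24  0.01] turn [ 0.02  0.01 -1.77] rows 3.9989131031990954 0.9928717735473256
```

View pics/tray3.png

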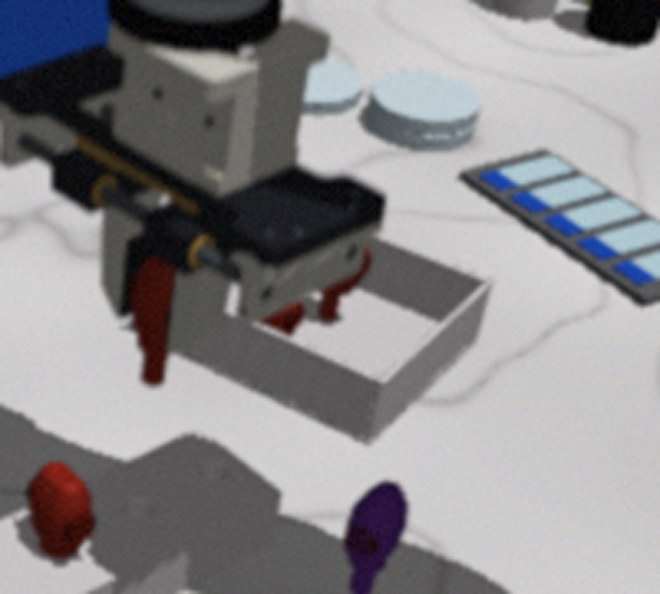

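```bash
python3 - <<'E'
from h import *
for n,p,z in(("b4 near end",(416+4,216+3),.018),("b4 mid",(416,216),.02),("b1 neck foot",(430,216),.005),("b1 top",(330+365/3.3,120+255/3.3),.06)): print(n,plane("side",*p,z).round(3))
E
python3 go.py .522 -.30 .165 5
```

```text
b4 near end [ 0.553 -0.283  0.018]
b4 mid [ 0.565 -0.283  0.02 ]
b1 neck foot [ 0.555 -0.326  0.005]
b1 top [ 0.541 -0.331  0.06 ]
tcp [ 0.4903 -0.049   0.1675] t 32.65 w 31.88 F [ 1.2 -0.6  1.2]
travel [-6.17  1.4   0.08] turn [ 0.05  0.02 -1.77] rows 4.048272845194836 0.9917438555088005
```

```bash
python3 go.py .503 -.295 .165 95; python3 -c "
from rig import *
print(observe()['qpos'].round(2))"
```

```text
tcp [ 0.4903 -0.049   0.1675] t 32.65 w 31.88 F [ 1.2 -0.6  1.2]
travel [-6.09  0.92  0.07] turn [ 0.05 -0.03 13.23] rows 3.941656082125746 7.420036681648421
[ 0.74  0.37 -0.83  1.99  0.35  0.92 -0.37]
```

Call:
step_arm(
  moves=[
    {"jaw":32,"travel":[-0.8,0.1,0],"turn":[0,0,1.6]},
    {"jaw":32,"travel":[-2.0,0.3,0],"turn":[0,0,3.3]},
    {"jaw":32,"travel":[-3.3,0.5,0],"turn":[0,0,5]},
    {"jaw":32,"travel":[-4.6,0.7,0],"turn":[0,0,6.7]},
    {"jaw":32,"travel":[-5.6,0.85,0],"turn":[0,0,8.4]},
  ],
)

```text
time_s: 33.28
tool_pos: [0.4993, -0.278, 0.1629]
tcp_rot: [3.008, 0.906, 0.0]
force: [1.0, 0.5, -0.2]
grip_width: 0.35
```

```bash
python3 go.py .503 -.295 .165 95; python3 -c "
from rig import *
print(observe()['qpos'].round(2))"
```

```text
tcp [ 0.4993 -0.278   0.1629] t 33.275 w 32.13 F [ 1.   0.5 -0.2]
travel [-0.16  0.41 -0.05] turn [ 0.   -0.    4.75] rows 0.2808974185245593 2.665752212164351
[ 0.88  0.45 -0.54  1.81  0.28  0.96 -0.76]
```

Call:
step_arm(
  moves=[
    {"jaw":32,"travel":[-0.1,0.2,0],"turn":[0,0,1.7]},
    {"jaw":32,"travel":[-0.16,0.45,0],"turn":[0,0,3.4]},
    {"jaw":32,"travel":[-0.16,0.45,0],"turn":[0,0,4.75]},
    {"jaw":32,"travel":[-0.16,0.45,0.6],"turn":[0,0,4.75]},
    {"jaw":32,"travel":[-0.16,0.45,1.3],"turn":[0,0,4.75]},
  ],
)

```text
time_s: 33.9
tool_pos: [0.5051, -0.2941, 0.1109]
tcp_rot: [3.137, 0.15, 0.002]
force: [-0.1, -0.3, -0.9]
grip_width: 0.351
```

```bash
python3 go.py .503 -.295 .055 95;  python3 - <<'E'
from h import *
i=get_image("side")[:,:,::-1]; j=get_image("top")[:,:,::-1]
cv2.imwrite("pics/tray3b.png",np.hstack([cv2.resize(i[120:300,330:530],(440,396)),cv2.resize(j[180:340,420:580],(360,396))]))
E
```

```text
tcp [ 0.5051 -0.2941  0.1109] t 33.9 w 32.18 F [-0.1 -0.3 -0.9]
travel [-0.06  0.02  1.4 ] turn [ 0.01 -0.01  0.08] rows 0.895096158686444 0.04372706543727727
```

View pics/tray3b.png

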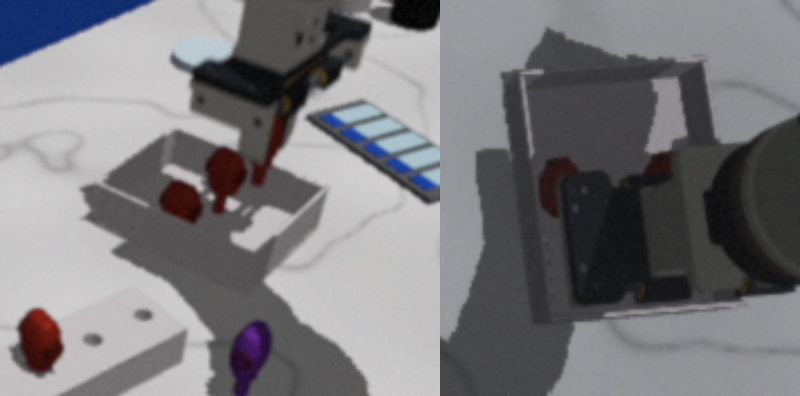

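Call:
step_arm(
  moves=[
    {"jaw":32,"travel":[0,0,0.7],"turn":[0,0,0]},
    {"jaw":32,"travel":[0,0,1.45],"turn":[0,0,0]},
    {"jaw":32,"travel":[0,0,1.45],"turn":[0,0,0]},
    {"jaw":46,"travel":[0,0,1.45],"turn":[0,0,0]},
    {"jaw":50,"travel":[0,0,1.45],"turn":[0,0,0]},
  ],
)

```text
time_s: 34.62
tool_pos: [0.5059, -0.2947, 0.0542]
tcp_rot: [3.136, 0.149, 0.004]
force: [0.6, -0.0, -0.2]
grip_width: 0.513
```

Call:
step_arm(
  moves=[
    {"jaw":50,"travel":[0,0,-0.5],"turn":[0,0,0]},
    {"jaw":50,"travel":[0,0,-1.5],"turn":[0,0,0]},
    {"jaw":50,"travel":[0,0,-2.3],"turn":[0,0,-1.6]},
    {"jaw":60,"travel":[0,-1,-2.3],"turn":[0,0,-3.2]},
    {"jaw":64,"travel":[0,-2.3,-2.3],"turn":[0,0,-4.9]},
  ],
)

```text
time_s: 35.25
tool_pos: [0.4968, -0.2034, 0.1471]
tcp_rot: [2.993, 0.943, 0.004]
force: [0.9, -0.1, -0.8]
grip_width: 0.683
```

```bash
python3 go.py .4965 .0048 .125 -11;  python3 - <<'E'
from h import *
i=get_image("side")[:,:,::-1]; j=get_image("top")[:,:,::-1]
cv2.imwrite("pics/tray3c.png",np.hstack([cv2.resize(i[120:300,330:530],(440,396)),cv2.resize(j[180:340,420:580],(360,396))]))
E
```

```text
tcp [ 0.4968 -0.2034  0.1471] t 35.25 w 62.66 F [ 0.9 -0.1 -0.8]
travel [ 2.98 -4.27  0.54] turn [ 0.04  0.   -7.33] rows 3.34925125384289 4.112913071232994
```

View pics/tray3c.png

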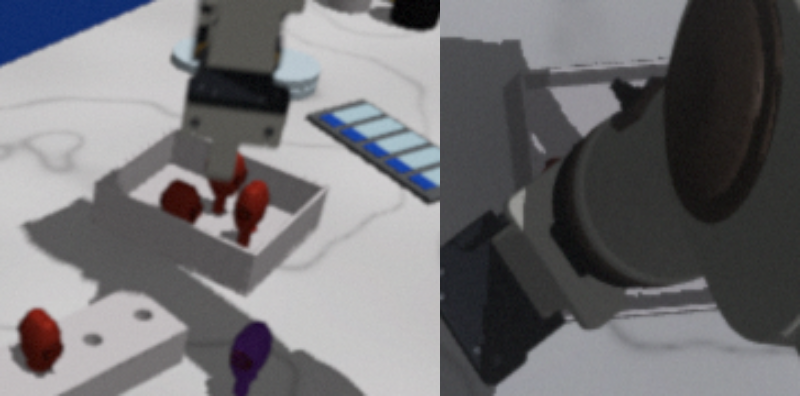

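Three bulbs are in the tray. Now bulb 2, which I test once more before carrying it.

Call:
step_arm(
  moves=[
    {"jaw":64,"travel":[0.5,-0.8,0],"turn":[0,0,-1.5]},
    {"jaw":64,"travel":[1.3,-1.9,0],"turn":[0,0,-3]},
    {"jaw":64,"travel":[2.1,-3.1,0.3],"turn":[0,0,-4.5]},
    {"jaw":64,"travel":[2.9,-4.2,0.5],"turn":[0,0,-6]},
    {"jaw":64,"travel":[2.9,-4.2,0.5],"turn":[0,0,-7.2]},
  ],
)

```text
time_s: 35.98
tool_pos: [0.4954, 0.007, 0.126]
tcp_rot: [2.428, 1.993, 0.004]
force: [-0.5, -1.1, -0.0]
grip_width: 0.703
```

Call:
step_arm(
  moves=[
    {"jaw":64,"travel":[0,0,0],"turn":[0,0,0]},
    {"jaw":64,"travel":[0,0,0],"turn":[0,0,0]},
    {"jaw":64,"travel":[0,0,0],"turn":[0,0,0]},
    {"jaw":64,"travel":[0,0,0],"turn":[0,0,0]},
    {"jaw":64,"travel":[0,0,0],"turn":[0,0,0]},
  ],
)

```text
time_s: 36.6
tool_pos: [0.4951, 0.0013, 0.1244]
tcp_rot: [2.442, 1.977, -0.0]
force: [-0.4, 0.4, 0.1]
grip_width: 0.697
```

```bash
python3 go.py .4965 .0048 .05 -11;  python3 look.py hov2b .4965 .0048 .068
```

```text
tcp [0.4951 0.0013 0.1244] t 36.6 w 63.98 F [-0.4  0.4  0.1]
travel [0.09 0.02 1.86] turn [ 0.    0.   -0.17] rows 1.1913747854792487 0.0942530167066945
```

View pics/hov2b.png

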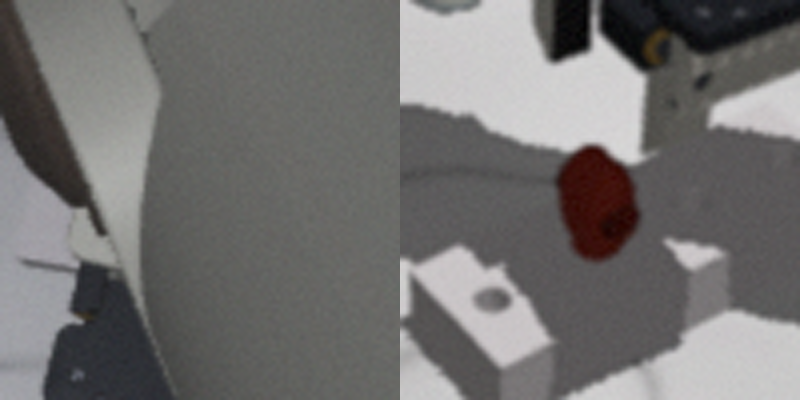

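Call:
step_arm(
  moves=[
    {"jaw":64,"travel":[0.09,0.02,0.9],"turn":[0,0,0]},
    {"jaw":56,"travel":[0.09,0.02,1.85],"turn":[0,0,0]},
    {"jaw":46,"travel":[0.09,0.02,1.85],"turn":[0,0,0]},
    {"jaw":46,"travel":[0.09,0.1,1.85],"turn":[0,0,0]},
    {"jaw":46,"travel":[0.09,0.19,1.85],"turn":[0,0,0]},
  ],
)

```text
time_s: 37.33
tool_pos: [0.5041, 0.0039, 0.0518]
tcp_rot: [2.44, 1.977, 0.002]
force: [-3.8, 2.4, 4.0]
grip_width: 0.503
```

Call:
step_arm(
  moves=[
    {"jaw":46,"travel":[0,0,0],"turn":[0,0,0]},
    {"jaw":46,"travel":[0,0,0],"turn":[0,0,0]},
    {"jaw":46,"travel":[0,0,0],"turn":[0,0,0]},
    {"jaw":46,"travel":[0,0,0],"turn":[0,0,0]},
    {"jaw":46,"travel":[0,0,0],"turn":[0,0,0]},
  ],
)

```text
time_s: 37.95
tool_pos: [0.5032, 0.0035, 0.0503]
tcp_rot: [-2.441, -1.978, 0.0]
force: [-1.9, 1.7, 1.4]
grip_width: 0.5
```

```bash
python3 avg.py
```

```text
t 38.15 w [46.11 46.08 45.87 46.34] mean 46.1 F [-2.47  0.74  1.8   0.21  0.54  0.01] tcp mm [503.18   3.57  50.3 ]
```

Call:
step_arm(
  moves=[
    {"jaw":46,"travel":[0,0.06,0],"turn":[0,0,0]},
    {"jaw":46,"travel":[0,0.06,0],"turn":[0,0,0]},
    {"jaw":46,"travel":[0,0.06,0],"turn":[0,0,0]},
    {"jaw":46,"travel":[0,0.06,0],"turn":[0,0,0]},
    {"jaw":46,"travel":[0,0.06,0],"turn":[0,0,0]},
  ],
)

```text
time_s: 38.78
tool_pos: [0.5047, 0.0033, 0.0502]
tcp_rot: [-2.44, -1.978, 0.002]
force: [-5.1, 1.3, 3.8]
grip_width: 0.499
```

```bash
python3 avg.py; python3 go.py .4965 .0048 .05 -11
```

```text
t 38.975 w [46.17 46.19 46.32 45.67] mean 46.09 F [-5.06  1.53  4.29  0.32  1.1   0.  ] tcp mm [504.71   3.27  50.14]
tcp [0.5047 0.0033 0.0502] t 38.975 w 45.67 F [-5.   1.6  4.1]
travel [-0.01 -0.21  0.  ] turn [-0.02  0.   -0.16] rows 0.13341288807077278 0.08867658057937253
```

Bulb 2's slope (1.7–2.1 N/mm) is above the others (1.2–1.4), but by less than the expected 2.5 times. As an independent check I pinch it to 32 mm and press down against the rack: the friction the pinch can carry scales directly with the pinch force.

Call:
step_arm(
  moves=[
    {"jaw":46,"travel":[0,-0.1,0],"turn":[0,0,0]},
    {"jaw":46,"travel":[0,-0.21,0],"turn":[0,0,0]},
    {"jaw":42,"travel":[0,-0.21,0],"turn":[0,0,0]},
    {"jaw":36,"travel":[0,-0.21,0],"turn":[0,0,0]},
    {"jaw":32,"travel":[0,-0.21,0],"turn":[0,0,0]},
  ],
)

```text
time_s: 39.6
tool_pos: [0.498, 0.0046, 0.0506]
tcp_rot: [2.44, 1.977, 0.001]
force: [0.7, -1.0, 2.3]
grip_width: 0.357
```

```bash
python3 avg.py
```

```text
t 39.8 w [32.49 32.28 31.7  32.01] mean 32.12 F [ 0.55 -0.95  2.06 -0.24 -0.25  0.01] tcp mm [497.99   4.65  50.57]
```

Call:
step_arm(
  moves=[
    {"jaw":32,"travel":[0,0,0.03],"turn":[0,0,0]},
    {"jaw":32,"travel":[0,0,0.06],"turn":[0,0,0]},
    {"jaw":32,"travel":[0,0,0.1],"turn":[0,0,0]},
    {"jaw":32,"travel":[0,0,0.1],"turn":[0,0,0]},
    {"jaw":32,"travel":[0,0,0.1],"turn":[0,0,0]},
  ],
)

```text
time_s: 40.42
tool_pos: [0.4981, 0.0051, 0.0467]
tcp_rot: [2.44, 1.978, 0.002]
force: [1.1, 0.1, 5.3]
grip_width: 0.347
```

```bash
python3 avg.py
```

```text
t 40.625 w [32.05 32.02 31.96 32.24] mean 32.07 F [ 1.1   0.22  5.18 -0.06 -0.27  0.02] tcp mm [498.08   5.06  46.72]
```

Call:
step_arm(
  moves=[
    {"jaw":32,"travel":[0,0,0.03],"turn":[0,0,0]},
    {"jaw":32,"travel":[0,0,0.06],"turn":[0,0,0]},
    {"jaw":32,"travel":[0,0,0.06],"turn":[0,0,0]},
    {"jaw":32,"travel":[0,0,0.06],"turn":[0,0,0]},
    {"jaw":32,"travel":[0,0,0.06],"turn":[0,0,0]},
  ],
)

```text
time_s: 41.25
tool_pos: [0.4981, 0.0051, 0.0442]
tcp_rot: [2.44, 1.978, 0.002]
force: [1.5, 0.8, 6.0]
grip_width: 0.349
```

```bash
python3 avg.py;  python3 look.py press2 .4965 .0048 .068
```

```text
t 41.45 w [31.98 32.16 32.32 32.21] mean 32.17 F [ 1.64 -0.13  5.36 -0.02 -0.42  0.02] tcp mm [498.07   5.08  44.25]
```

View pics/press2.png

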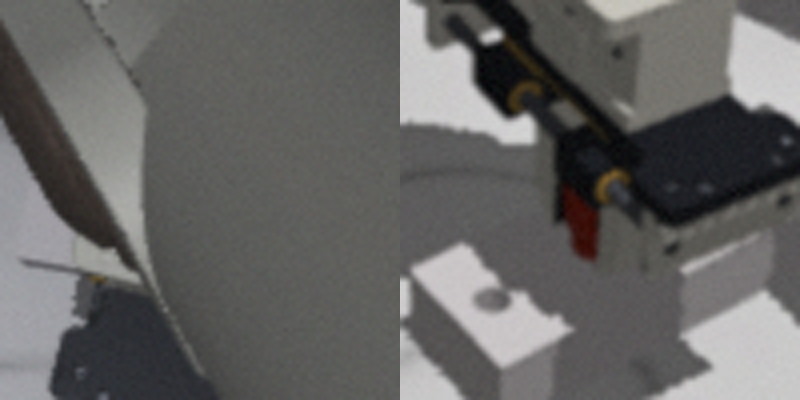

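Sliding friction saturates at 5.3 N, the same as bulb 4 showed, so the tests disagree. A decisive absolute test is the hard stop: a supple flat bottoms out (6 mm) at about 6 N and a perished one at about 15 N. I push bulb 2 with one finger past 7 N, staying under 15 N, and watch for a sudden stiffening.

Call:
step_arm(
  moves=[
    {"jaw":46,"travel":[0,0,-0.05],"turn":[0,0,0]},
    {"jaw":46,"travel":[0,0,-0.16],"turn":[0,0,0]},
    {"jaw":46,"travel":[0,0.12,-0.16],"turn":[0,0,0]},
    {"jaw":46,"travel":[0,0.22,-0.16],"turn":[0,0,0]},
    {"jaw":46,"travel":[0,0.22,-0.16],"turn":[0,0,0]},
  ],
)

```text
time_s: 42.18
tool_pos: [0.5043, 0.0033, 0.0499]
tcp_rot: [-2.439, -1.977, 0.005]
force: [-5.8, 1.0, 4.6]
grip_width: 0.503
```

```bash
python3 avg.py
```

```text
t 42.375 w [45.81 46.15 45.9  45.94] mean 45.95 F [-4.71  1.5   4.45  0.25  1.16 -0.02] tcp mm [504.2    3.26  49.85]
```

Call:
step_arm(
  moves=[
    {"jaw":46,"travel":[0,0.05,0],"turn":[0,0,0]},
    {"jaw":46,"travel":[0,0.05,0],"turn":[0,0,0]},
    {"jaw":46,"travel":[0,0.05,0],"turn":[0,0,0]},
    {"jaw":46,"travel":[0,0.05,0],"turn":[0,0,0]},
    {"jaw":46,"travel":[0,0.05,0],"turn":[0,0,0]},
  ],
)

```text
time_s: 43.0
tool_pos: [0.5053, 0.0031, 0.0497]
tcp_rot: [-2.438, -1.977, 0.006]
force: [-6.7, 1.0, 6.4]
grip_width: 0.503
```

```bash
python3 avg.py
```

```text
t 43.2 w [46.09 45.93 46.   46.38] mean 46.1 F [-6.96  1.45  5.66  0.35  1.56 -0.02] tcp mm [505.3    3.05  49.71]
```

Call:
step_arm(
  moves=[
    {"jaw":46,"travel":[0,0.04,0],"turn":[0,0,0]},
    {"jaw":46,"travel":[0,0.04,0],"turn":[0,0,0]},
    {"jaw":46,"travel":[0,0.04,0],"turn":[0,0,0]},
    {"jaw":46,"travel":[0,0.04,0],"turn":[0,0,0]},
    {"jaw":46,"travel":[0,0.04,0],"turn":[0,0,0]},
  ],
)

```text
time_s: 43.82
tool_pos: [0.5063, 0.0028, 0.0496]
tcp_rot: [-2.437, -1.976, 0.008]
force: [-8.2, 1.9, 6.9]
grip_width: 0.498
```

```bash
python3 avg.py
```

```text
t 44.025 w [45.78 46.03 45.71 46.03] mean 45.89 F [-8.    1.9   6.79  0.42  1.89 -0.03] tcp mm [506.29   2.82  49.62]
```

Still ambiguous: the one-finger push mixes in tipping and friction. The downward-press result gives μN = 2.65 N, so I need μ. Raising the tool slightly while one finger presses reverses the friction, and the change in force direction gives μ directly.

Call:
step_arm(
  moves=[
    {"jaw":46,"travel":[0,0,-0.04],"turn":[0,0,0]},
    {"jaw":46,"travel":[0,0,-0.08],"turn":[0,0,0]},
    {"jaw":46,"travel":[0,0,-0.08],"turn":[0,0,0]},
    {"jaw":46,"travel":[0,0,-0.08],"turn":[0,0,0]},
    {"jaw":46,"travel":[0,0,-0.08],"turn":[0,0,0]},
  ],
)

```text
time_s: 44.65
tool_pos: [0.5077, 0.0026, 0.053]
tcp_rot: [-2.439, -1.977, 0.005]
force: [-6.0, 1.3, 3.4]
grip_width: 0.499
```

```bash
python3 avg.py;  python3 look.py push2 .4965 .0048 .068
```

```text
t 44.85 w [46.42 45.87 45.74 45.89] mean 45.98 F [-4.73  0.94  3.72  0.26  1.13 -0.03] tcp mm [507.69   2.56  53.02]
```

View pics/push2.png

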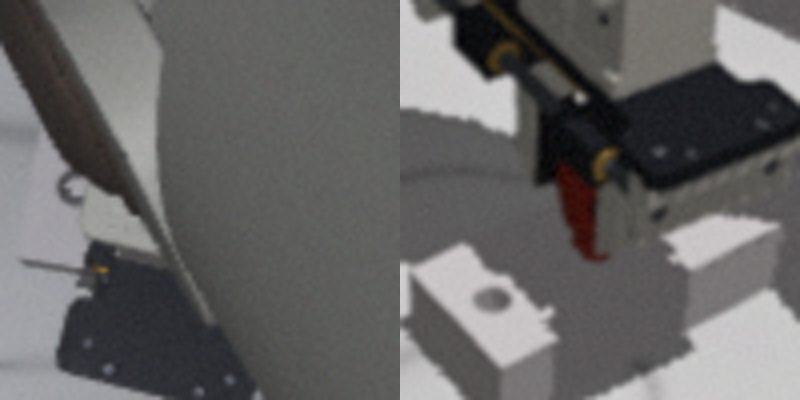

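The raise only let the bulb tip further. The best discriminator is a like-for-like reference: the same pinch-and-press on bulb 3, which stands upright in the tray. I leave bulb 2 in the rack and go there.

Call:
step_arm(
  moves=[
    {"jaw":50,"travel":[0,-0.2,0],"turn":[0,0,0]},
    {"jaw":56,"travel":[0,-0.28,-0.3],"turn":[0,0,0]},
    {"jaw":56,"travel":[0,-0.28,-1.2],"turn":[0,0,0]},
    {"jaw":56,"travel":[-0.4,-0.28,-1.9],"turn":[0,0,1.5]},
    {"jaw":56,"travel":[-1.6,0,-1.9],"turn":[0,0,3.2]},
  ],
)

```text
time_s: 45.58
tool_pos: [0.4991, -0.0582, 0.1331]
tcp_rot: [2.733, 1.542, 0.01]
force: [1.0, -0.4, -0.6]
grip_width: 0.609
```

```bash
python3 go.py .506 -.2945 .125 95
```

```text
tcp [ 0.4991 -0.0582  0.1331] t 45.575 w 55.91 F [ 1.  -0.4 -0.6]
travel [-4.97  3.2   0.2 ] turn [ 0.04 -0.06  8.98] rows 3.7851718469173177 5.034728570155198
```

Call:
step_arm(
  moves=[
    {"jaw":56,"travel":[-1.2,0.8,0],"turn":[0,0,1.7]},
    {"jaw":56,"travel":[-2.4,1.55,0],"turn":[0,0,3.4]},
    {"jaw":56,"travel":[-3.6,2.3,0],"turn":[0,0,5.1]},
    {"jaw":56,"travel":[-4.8,3.1,0],"turn":[0,0,6.8]},
    {"jaw":56,"travel":[-4.85,3.2,0.1],"turn":[0,0,8.5]},
  ],
)

```text
time_s: 46.2
tool_pos: [0.5048, -0.2998, 0.1267]
tcp_rot: [3.132, 0.192, 0.003]
force: [0.6, 0.8, -0.8]
grip_width: 0.611
```

Call:
step_arm(
  moves=[
    {"jaw":56,"travel":[0,0,0],"turn":[0,0,0.4]},
    {"jaw":56,"travel":[0,0,0],"turn":[0,0,0.4]},
    {"jaw":56,"travel":[0,0,0],"turn":[0,0,0.4]},
    {"jaw":56,"travel":[0,0,0],"turn":[0,0,0.4]},
    {"jaw":56,"travel":[0,0,0],"turn":[0,0,0.4]},
  ],
)

```text
time_s: 46.82
tool_pos: [0.5055, -0.2923, 0.1257]
tcp_rot: [-3.138, -0.151, -0.0]
force: [-0.1, -0.6, -0.5]
grip_width: 0.612
```

```bash
python3 go.py .506 -.2945 .04 95;  python3 - <<'E'
from h import *
i=get_image("side")[:,:,::-1]; j=get_image("top")[:,:,::-1]
cv2.imwrite("pics/ref3.png",np.hstack([cv2.resize(i[120:300,330:530],(440,396)),cv2.resize(j[180:340,420:580],(360,396))]))
E
```

```text
tcp [ 0.5055 -0.2923  0.1257] t 46.825 w 56.15 F [-0.1 -0.6 -0.5]
travel [0.01 0.06 2.14] turn [ 0.   -0.    0.08] rows 1.3708800841931017 0.0466696177205095
```

View pics/ref3.png

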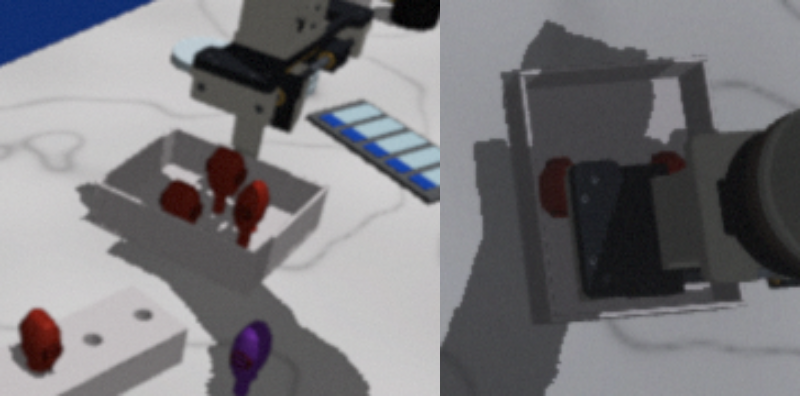

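Call:
step_arm(
  moves=[
    {"jaw":56,"travel":[0.01,0.06,1.0],"turn":[0,0,0]},
    {"jaw":56,"travel":[0.01,0.06,2.03],"turn":[0,0,0]},
    {"jaw":48,"travel":[0.01,0.06,2.03],"turn":[0,0,0]},
    {"jaw":40,"travel":[0.01,0.06,2.03],"turn":[0,0,0]},
    {"jaw":32,"travel":[0.01,0.06,2.03],"turn":[0,0,0]},
  ],
)

```text
time_s: 47.55
tool_pos: [0.5075, -0.2956, 0.0463]
tcp_rot: [3.136, 0.149, 0.004]
force: [0.4, 0.4, -0.8]
grip_width: 0.379
```

Call:
step_arm(
  moves=[
    {"jaw":32,"travel":[0,0,0],"turn":[0,0,0]},
    {"jaw":32,"travel":[0,0,0.05],"turn":[0,0,0]},
    {"jaw":32,"travel":[0,0,0.1],"turn":[0,0,0]},
    {"jaw":32,"travel":[0,0,0.12],"turn":[0,0,0]},
    {"jaw":32,"travel":[0,0,0.12],"turn":[0,0,0]},
  ],
)

```text
time_s: 48.18
tool_pos: [0.5073, -0.2951, 0.0408]
tcp_rot: [3.137, 0.15, 0.004]
force: [-0.0, 0.4, 4.7]
grip_width: 0.352
```

```bash
python3 avg.py
```

```text
t 48.375 w [32.51 32.11 31.96 31.87] mean 32.11 F [ 0.6   0.74  5.75  0.27 -0.01  0.02] tcp mm [ 507.28 -295.16   40.83]
```

Call:
step_arm(
  moves=[
    {"jaw":32,"travel":[0,0,0.04],"turn":[0,0,0]},
    {"jaw":32,"travel":[0,0,0.08],"turn":[0,0,0]},
    {"jaw":32,"travel":[0,0,0.08],"turn":[0,0,0]},
    {"jaw":32,"travel":[0,0,0.08],"turn":[0,0,0]},
    {"jaw":32,"travel":[0,0,0.08],"turn":[0,0,0]},
  ],
)

```text
time_s: 49.0
tool_pos: [0.5071, -0.2952, 0.0373]
tcp_rot: [3.137, 0.149, 0.003]
force: [0.5, 0.3, 5.9]
grip_width: 0.35
```

```bash
python3 avg.py
```

```text
t 49.2 w [31.93 31.96 32.04 32.  ] mean 31.98 F [ 0.69  1.05  5.85  0.23 -0.05  0.02] tcp mm [ 507.04 -295.14   37.28]
```

Bulb 3's friction limit is 5.8 N, against 5.3 N for bulb 2 and 5.25 N for bulb 4, so these three are the same class. Perished at that limit would need μ≈0.27, but force ratios above 0.8 during the pushes need μ≳0.5, so all three are supple. Bulb 1 still needs this test.

Call:
step_arm(
  moves=[
    {"jaw":46,"travel":[0,0,-0.1],"turn":[0,0,0]},
    {"jaw":54,"travel":[0,0,-0.2],"turn":[0,0,0]},
    {"jaw":54,"travel":[0,0,-1.2],"turn":[0,0,0]},
    {"jaw":54,"travel":[0,-0.4,-2.2],"turn":[0,0,-1.6]},
    {"jaw":54,"travel":[0,-1.4,-2.4],"turn":[0,0,-3.3]},
  ],
)

```text
time_s: 49.82
tool_pos: [0.5024, -0.2418, 0.1353]
tcp_rot: [3.06, 0.688, 0.006]
force: [-0.1, 1.0, 0.1]
grip_width: 0.588
```

```bash
python3 go.py .557 -.330 .125 5;  python3 - <<'E'
from h import *
i=get_image("side")[:,:,::-1]; j=get_image("top")[:,:,::-1]
cv2.imwrite("pics/b1.png",np.hstack([cv2.resize(i[150:270,370:490],(400,400),interpolation=2),cv2.resize(j[195:315,440:560],(400,400),interpolation=2)]))
for z in(.02,.04,.06):print(proj("side",[.557,-.33,z])-[370,150],proj("side",[.507,-.295,z])-[370,150])
E
```

```text
tcp [ 0.5024 -0.2418  0.1353] t 49.825 w 54.01 F [-0.1  1.   0.1]
travel [0.29 2.58 0.27] turn [ 6.000e-02  1.000e-02 -1.161e+01] rows 1.6683935990693317 6.511332235653861
[61.60031383 59.5072628 ] [70.76418224 75.31333798]
[63.07540345 52.10600485] [72.42613398 67.76023194]
[64.58674339 44.52286105] [74.13090041 60.01254509]
```

View pics/b1.png

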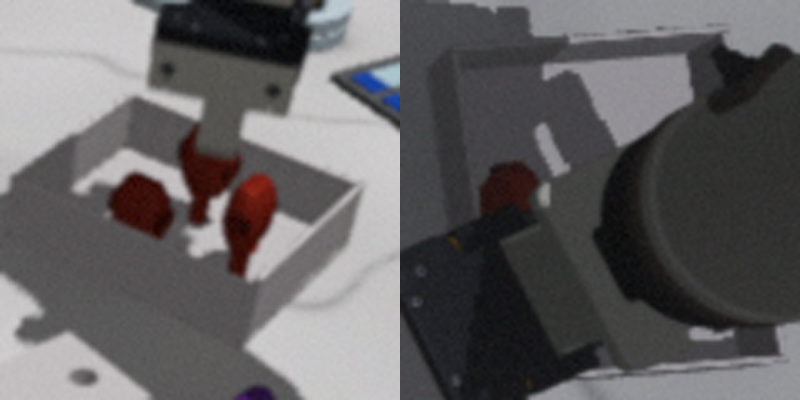

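Call:
step_arm(
  moves=[
    {"jaw":54,"travel":[0,0.4,0],"turn":[0,0,-1.7]},
    {"jaw":54,"travel":[0.1,1.1,0],"turn":[0,0,-3.4]},
    {"jaw":54,"travel":[0.2,1.9,0],"turn":[0,0,-5.1]},
    {"jaw":54,"travel":[0.28,2.5,0],"turn":[0,0,-6.8]},
    {"jaw":54,"travel":[0.28,2.5,0],"turn":[0,0,-8.5]},
  ],
)

```text
time_s: 50.55
tool_pos: [0.5534, -0.3277, 0.1316]
tcp_rot: [2.47, 1.941, -0.001]
force: [-1.0, -0.3, 0.0]
grip_width: 0.586
```

Call:
step_arm(
  moves=[
    {"jaw":52,"travel":[0,0,0],"turn":[0,0,-1.7]},
    {"jaw":52,"travel":[0,0,0],"turn":[0,0,-3]},
    {"jaw":52,"travel":[0,0,0],"turn":[0,0,-3]},
    {"jaw":52,"travel":[0,0,0],"turn":[0,0,-3]},
    {"jaw":52,"travel":[0,0,0],"turn":[0,0,-3]},
  ],
)

```text
time_s: 51.18
tool_pos: [0.5535, -0.3249, 0.1323]
tcp_rot: [2.139, 2.3, -0.0]
force: [-0.6, 0.7, -0.1]
grip_width: 0.567
```

```bash
python3 go.py .554 -.3295 .045 5;  python3 - <<'E'
from h import *
i=get_image("side")[:,:,::-1]; j=get_image("top")[:,:,::-1]
cv2.imwrite("pics/b1b.png",np.hstack([cv2.resize(i[150:270,370:490],(400,400),interpolation=2),cv2.resize(j[195:315,440:560],(400,400),interpolation=2)]))
E
```

```text
tcp [ 0.5535 -0.3249  0.1323] t 51.175 w 52.01 F [-0.6  0.7 -0.1]
travel [-0.12  0.01  2.18] turn [-0.    0.   -0.14] rows 1.3989177187414004 0.07904543924317493
```

View pics/b1b.png

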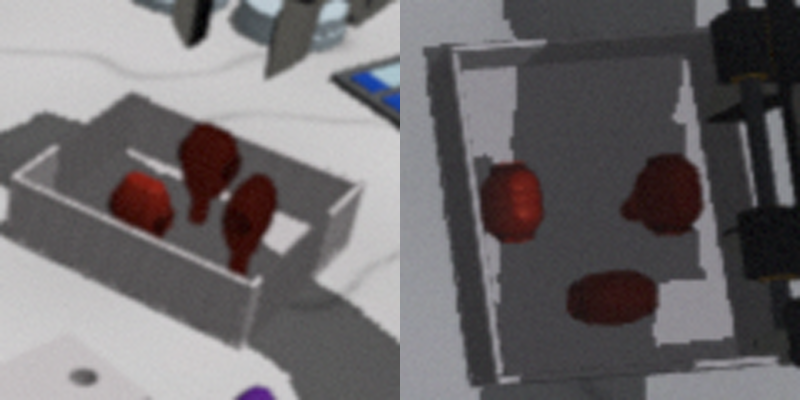

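```bash
python3 -c "
from h import *
print(plane('top',521,253.5,.055))
print(plane('top',440+212/3.33,195+298/3.33,.055))"
```

```text
[ 0.55742855 -0.32801746  0.055     ]
[ 0.50250476 -0.29549425  0.055     ]
```

Call:
step_arm(
  moves=[
    {"jaw":52,"travel":[-0.09,0.11,1.0],"turn":[0,0,0]},
    {"jaw":52,"travel":[-0.09,0.11,2.15],"turn":[0,0,0]},
    {"jaw":46,"travel":[-0.09,0.11,2.15],"turn":[0,0,0]},
    {"jaw":38,"travel":[-0.09,0.11,2.15],"turn":[0,0,0]},
    {"jaw":32,"travel":[-0.09,0.11,2.15],"turn":[0,0,0]},
  ],
)

```text
time_s: 51.9
tool_pos: [0.5598, -0.3286, 0.0487]
tcp_rot: [2.135, 2.3, 0.001]
force: [-0.2, 0.4, -0.0]
grip_width: 0.366
```

Call:
step_arm(
  moves=[
    {"jaw":32,"travel":[0,0,0],"turn":[0,0,0]},
    {"jaw":32,"travel":[0,0,0.06],"turn":[0,0,0]},
    {"jaw":32,"travel":[0,0,0.14],"turn":[0,0,0]},
    {"jaw":32,"travel":[0,0,0.14],"turn":[0,0,0]},
    {"jaw":32,"travel":[0,0,0.14],"turn":[0,0,0]},
  ],
)

```text
time_s: 52.52
tool_pos: [0.5593, -0.3288, 0.0421]
tcp_rot: [2.136, 2.3, 0.001]
force: [-0.2, -0.2, 5.8]
grip_width: 0.35
```

```bash
python3 avg.py;python3 go.py .4965 .0048 .125 -11
```

```text
t 52.725 w [31.76 32.01 32.27 32.02] mean 32.01 F [-0.07 -0.39  6.06 -0.1  -0.15  0.01] tcp mm [ 559.3  -328.77   42.14]
tcp [ 0.5593 -0.3288  0.0421] t 52.725 w 32.02 F [-0.4 -0.2  6.4]
travel [ 8.43 -0.95 -2.09] turn [0.02 0.01 2.54] rows 5.590188200185903 1.4239317752314575
```

Bulb 1 gives 6.1 N, the same class again. On to bulb 2, where I repeat the press test as part of the pick.

Call:
step_arm(
  moves=[
    {"jaw":46,"travel":[0,0,-0.1],"turn":[0,0,0]},
    {"jaw":52,"travel":[0,0,-0.3],"turn":[0,0,0]},
    {"jaw":52,"travel":[0,0,-1.5],"turn":[0,0,0]},
    {"jaw":56,"travel":[0.8,-0.1,-2.3],"turn":[0,0,0.5]},
    {"jaw":64,"travel":[2.2,-0.3,-2.4],"turn":[0,0,1]},
  ],
)

```text
time_s: 53.35
tool_pos: [0.5416, -0.243, 0.1397]
tcp_rot: [2.258, 2.176, 0.003]
force: [0.8, 1.0, -0.2]
grip_width: 0.671
```

Call:
step_arm(
  moves=[
    {"jaw":64,"travel":[1.5,-0.02,0],"turn":[0,0,0.5]},
    {"jaw":64,"travel":[3.0,-0.06,0],"turn":[0,0,1]},
    {"jaw":64,"travel":[4.5,-0.1,0],"turn":[0,0,1.5]},
    {"jaw":64,"travel":[5.6,-0.1,0],"turn":[0,0,1.5]},
    {"jaw":64,"travel":[5.6,-0.1,0],"turn":[0,0,1.5]},
  ],
)

```text
time_s: 53.98
tool_pos: [0.5424, -0.0118, 0.1377]
tcp_rot: [-2.411, -2.013, -0.003]
force: [0.1, -0.1, -0.5]
grip_width: 0.696
```

```bash
python3 go.py .497 .0048 .054 -11;  python3 look.py hov2c .4965 .0048 .068
```

```text
tcp [ 0.5424 -0.0118  0.1377] t 53.975 w 63.89 F [ 0.1 -0.1 -0.5]
travel [ 0.2  -1.19  2.09] turn [ 0.01 -0.02  0.12] rows 1.546203153316807 0.0676850929704775
```

View pics/hov2c.png

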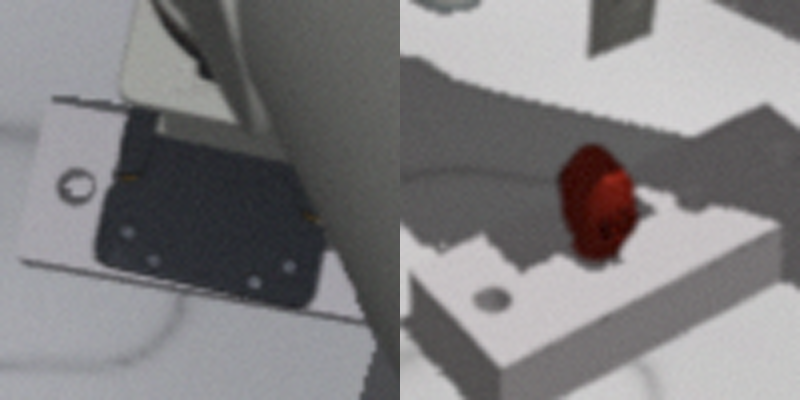

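Call:
step_arm(
  moves=[
    {"jaw":64,"travel":[0.1,-0.6,0],"turn":[0,0,0]},
    {"jaw":64,"travel":[0.2,-1.19,0.3],"turn":[0,0,0]},
    {"jaw":64,"travel":[0.2,-1.19,0.5],"turn":[0,0,0]},
    {"jaw":64,"travel":[0.2,-1.19,0.5],"turn":[0,0,0]},
    {"jaw":64,"travel":[0.2,-1.19,0.5],"turn":[0,0,0]},
  ],
)

```text
time_s: 54.7
tool_pos: [0.4985, -0.0013, 0.117]
tcp_rot: [2.421, 2.001, 0.001]
force: [-0.0, -0.0, 0.3]
grip_width: 0.699
```

```bash
python3 go.py .497 .0048 .054 -11
```

```text
tcp [ 0.4985 -0.0013  0.117 ] t 54.7 w 64.17 F [-0.  -0.   0.3]
travel [ 0.14 -0.07  1.58] turn [ 0.01 -0.    0.02] rows 1.0134464341420149 0.014894623887465307
```

Call:
step_arm(
  moves=[
    {"jaw":64,"travel":[0.14,-0.06,0.7],"turn":[0,0,0]},
    {"jaw":56,"travel":[0.14,-0.06,1.58],"turn":[0,0,0]},
    {"jaw":46,"travel":[0.14,-0.06,1.58],"turn":[0,0,0]},
    {"jaw":38,"travel":[0.14,-0.06,1.58],"turn":[0,0,0]},
    {"jaw":32,"travel":[0.14,-0.06,1.58],"turn":[0,0,0]},
  ],
)

```text
time_s: 55.32
tool_pos: [0.4973, 0.0054, 0.0549]
tcp_rot: [2.419, 2.002, 0.003]
force: [0.7, -0.5, -0.4]
grip_width: 0.366
```

Call:
step_arm(
  moves=[
    {"jaw":32,"travel":[0,0,0],"turn":[0,0,0]},
    {"jaw":32,"travel":[0,0,0.06],"turn":[0,0,0]},
    {"jaw":32,"travel":[0,0,0.16],"turn":[0,0,0]},
    {"jaw":32,"travel":[0,0,0.16],"turn":[0,0,0]},
    {"jaw":32,"travel":[0,0,0.16],"turn":[0,0,0]},
  ],
)

```text
time_s: 55.95
tool_pos: [0.497, 0.0054, 0.0476]
tcp_rot: [2.419, 2.003, 0.002]
force: [3.1, 0.1, 3.5]
grip_width: 0.348
```

```bash
python3 avg.py; python3 go.py .54 -.285 .165 5;python3 go.py .535 .31 .165 5
```

```text
t 56.15 w [31.94 32.06 31.75 31.91] mean 31.92 F [ 3.09 -0.65  4.34 -0.11 -0.77  0.02] tcp mm [497.01   5.45  47.63]
tcp [0.497  0.0055 0.0476] t 56.15 w 31.91 F [ 3.7 -0.9  5.6]
travel [-6.93  2.42 -2.93] turn [ 0.02 -0.   -2.63] rows 5.059321879403464 1.472996033641352
tcp [0.497  0.0055 0.0476] t 56.15 w 31.91 F [ 3.7 -0.9  5.6]
travel [ 7.66 -0.48 -2.93] turn [ 0.02 -0.   -2.63] rows 5.25731947357817 1.472996033641352
```

All four bulbs show a friction limit of about 5–6 N, except that bulb 4's was only a lower bound, and its pinched-shift stiffness (≥3.3 N/mm) hints that it may be perished. I put bulb 2 in the tray and then test bulb 4 there.

Call:
step_arm(
  moves=[
    {"jaw":32,"travel":[0,0,-1.0],"turn":[0,0,0]},
    {"jaw":32,"travel":[0,0,-2.3],"turn":[0,0,0]},
    {"jaw":32,"travel":[-1.2,0.7,-2.8],"turn":[0,0,-0.8]},
    {"jaw":32,"travel":[-2.5,1.45,-2.8],"turn":[0,0,-1.6]},
    {"jaw":32,"travel":[-3.8,2.2,-2.8],"turn":[0,0,-2.6]},
  ],
)

```text
time_s: 56.78
tool_pos: [0.5529, -0.1618, 0.1587]
tcp_rot: [-2.12, -2.316, 0.003]
force: [0.1, 1.1, -0.7]
grip_width: 0.346
```

```bash
python3 go.py .598 -.285 .083 5; python3 -c "
from h import *
print(plane('top',474,256,.05))"
```

```text
tcp [ 0.5529 -0.1618  0.1587] t 56.775 w 31.73 F [ 0.1  1.1 -0.7]
travel [-3.17  0.86  1.89] turn [-0.02 -0.    0.01] rows 2.4233642553922996 0.014654309071967773
[ 0.55106398 -0.24823465  0.05      ]
```

Call:
step_arm(
  moves=[
    {"jaw":32,"travel":[-1.3,0.4,0],"turn":[0,0,0]},
    {"jaw":32,"travel":[-2.6,0.8,0.3],"turn":[0,0,0]},
    {"jaw":32,"travel":[-3.05,0.88,1.1],"turn":[0,0,0]},
    {"jaw":32,"travel":[-3.05,0.88,1.85],"turn":[0,0,0]},
    {"jaw":32,"travel":[-3.05,0.88,1.85],"turn":[0,0,0]},
  ],
)

```text
time_s: 57.4
tool_pos: [0.5955, -0.2776, 0.081]
tcp_rot: [-2.12, -2.307, 0.004]
force: [0.3, -0.8, -0.0]
grip_width: 0.345
```

Call:
step_arm(
  moves=[
    {"jaw":46,"travel":[0,0,0],"turn":[0,0,0]},
    {"jaw":54,"travel":[0,0,-0.3],"turn":[0,0,0]},
    {"jaw":54,"travel":[0.3,-0.4,-1.2],"turn":[0,0,0]},
    {"jaw":54,"travel":[0.9,-1.1,-1.2],"turn":[0,0,0]},
    {"jaw":54,"travel":[0.9,-1.1,-1.2],"turn":[0,0,0]},
  ],
)

```text
time_s: 58.02
tool_pos: [0.5518, -0.2452, 0.1358]
tcp_rot: [2.121, 2.315, -0.002]
force: [0.4, -0.6, 1.2]
grip_width: 0.59
```

```bash
python3 go.py .554 -.247 .045 5;  python3 - <<'E'
from h import *
i=get_image("side")[:,:,::-1]; j=get_image("top")[:,:,::-1]
cv2.imwrite("pics/b4z.png",np.hstack([cv2.resize(i[150:270,370:490],(400,400),interpolation=2),cv2.resize(j[195:315,440:560],(400,400),interpolation=2)]))
E
```

```text
tcp [ 0.5518 -0.2452  0.1358] t 58.025 w 54.19 F [ 0.4 -0.6  1.2]
travel [-0.05  0.05  2.27] turn [ 0.01  0.02 -0.  ] rows 1.4530130571645494 0.012058927080939988
```

View pics/b4z.png

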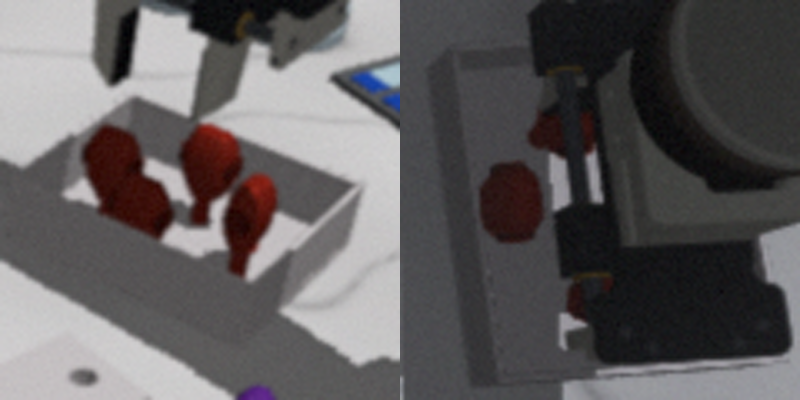

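Call:
step_arm(
  moves=[
    {"jaw":54,"travel":[-0.05,0.03,1.3],"turn":[0,0,0]},
    {"jaw":54,"travel":[-0.05,0.03,2.6],"turn":[0,0,0]},
    {"jaw":46,"travel":[-0.05,0.03,2.6],"turn":[0,0,0]},
    {"jaw":38,"travel":[-0.05,0.03,2.6],"turn":[0,0,0]},
    {"jaw":32,"travel":[-0.05,0.03,2.6],"turn":[0,0,0]},
  ],
)

```text
time_s: 58.75
tool_pos: [0.5561, -0.2492, 0.0317]
tcp_rot: [2.123, 2.31, 0.002]
force: [-0.3, -0.2, -0.7]
grip_width: 0.368
```

Call:
step_arm(
  moves=[
    {"jaw":32,"travel":[0,0,0],"turn":[0,0,0]},
    {"jaw":32,"travel":[0,0,0.06],"turn":[0,0,0]},
    {"jaw":32,"travel":[0,0,0.16],"turn":[0,0,0]},
    {"jaw":32,"travel":[0,0,0.16],"turn":[0,0,0]},
    {"jaw":32,"travel":[0,0,0.16],"turn":[0,0,0]},
  ],
)

```text
time_s: 59.38
tool_pos: [0.5555, -0.2492, 0.0243]
tcp_rot: [2.124, 2.311, 0.002]
force: [1.5, -0.7, 6.6]
grip_width: 0.347
```

```bash
python3 avg.py;  python3 - <<'E'
from h import *
i=get_image("side")[:,:,::-1]
cv2.imwrite("pics/b4y.png",cv2.resize(i[150:270,370:490],(400,400),interpolation=2))
E
python3 go.py .53 .31 .17 5
```

```text
t 59.575 w [31.66 32.11 31.74 31.8 ] mean 31.83 F [ 1.11 -0.33  5.91 -0.1  -0.32  0.02] tcp mm [ 555.5  -249.2    24.26]
tcp [ 0.5555 -0.2492  0.0243] t 59.625 w 32.06 F [ 0.3 -0.5  6.7]
travel [13.98  0.55 -3.66] turn [ 0.03  0.02 -0.03] rows 9.255073559420163 0.02363147497186294
```

View pics/b4y.png

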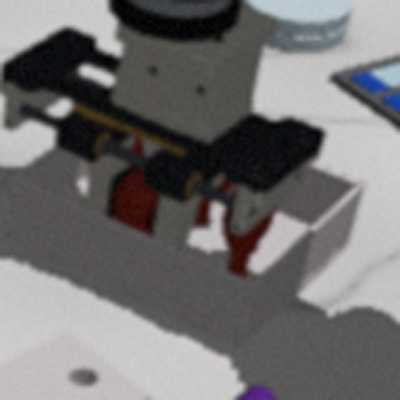

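Bulb 4 gives 5.9 N, in line with the rest, so all four are one class and the μ bound makes that class supple. I release, back off and check.

Call:
step_arm(
  moves=[
    {"jaw":40,"travel":[0,0,-0.05],"turn":[0,0,0]},
    {"jaw":50,"travel":[0,0,-0.1],"turn":[0,0,0]},
    {"jaw":50,"travel":[0,0,-1.0],"turn":[0,0,0]},
    {"jaw":50,"travel":[0,0,-2.2],"turn":[0,0,0]},
    {"jaw":50,"travel":[0,0,-3.4],"turn":[0,0,0]},
  ],
)

```text
time_s: 60.25
tool_pos: [0.5531, -0.2483, 0.1596]
tcp_rot: [-2.124, -2.312, 0.001]
force: [-0.3, -1.2, 0.4]
grip_width: 0.545
```

Call:
step_arm(
  moves=[
    {"jaw":50,"travel":[1.2,0,-3],"turn":[0,0,0]},
    {"jaw":50,"travel":[2.4,0,-3],"turn":[0,0,0]},
    {"jaw":50,"travel":[3.6,0,-3],"turn":[0,0,0]},
    {"jaw":50,"travel":[4.0,0,-3],"turn":[0,0,0]},
    {"jaw":50,"travel":[4.0,0,-3],"turn":[0,0,0]},
  ],
)

```text
time_s: 60.88
tool_pos: [0.5401, -0.0859, 0.2796]
tcp_rot: [2.118, 2.319, 0.0]
force: [-0.2, -0.8, 0.7]
grip_width: 0.545
```

```bash
python3 rd.py
python3 - <<'E'
from h import *
i=get_image("side")[:,:,::-1]; j=get_image("top")[:,:,::-1]
cv2.imwrite("pics/end.png",np.hstack([cv2.resize(i,(400,300),interpolation=3),cv2.resize(j[195:315,420:580],(400,300),interpolation=2)]))
E
```

```text
t 60.875 w 50.04 F [-0.2 -0.8  0.7] M [-0.023 -0.112  0.039] tcp [ 0.5401 -0.0859  0.2796] yaw [1.   0.09]
[50.04, 50.04, 50.04]
```

View pics/end.png

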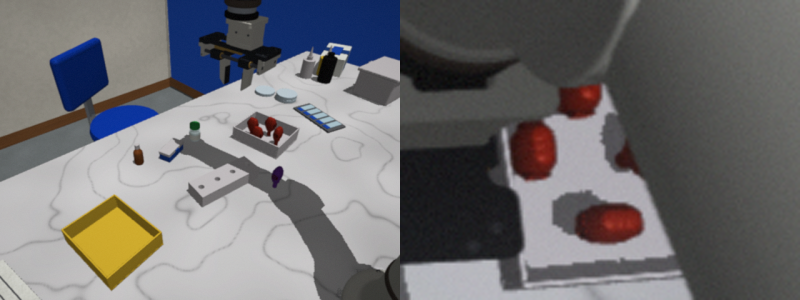

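```bash
python3 -c "
from rig import *
print(hand_in())"
```

```text
the job is handed in; nothing more can be done
None
```

I judged all four bulbs supple and put them in the white tray. None went to the yellow tub. I handed in at about 61 s.

**How sure the sort is:** it is an inference, because the rig gives no direct reading of pinch force. The opening at 32 mm was the same for every bulb and told me nothing.

| Test | Bulb 1 | Bulb 2 | Bulb 3 | Bulb 4 |
|---|---|---|---|---|
| Pinch to 32 mm, press down until the pads slide (N) | 6.1 | 5.3 (4.3 on a repeat with some side load) | 5.8 | 5.9 |
| One-finger push in the rack (N/mm) | 1.3–1.4 | 1.1–2.1 | 1.2–1.4 | 1.2–1.4 |

- **Same class:** the sliding force scales with pinch force, so a perished bulb should read about 2.5 times a supple one. The four readings are too close for a mix.
- **Supple rather than perished:** pushing bulb 2 in the rack gave force ratios that need pad friction of at least about 0.5. That puts its pinch force at about 4–5 N. All four being perished would need friction of about 0.27.
- **What disagreed:** bulb 2 felt stiffer than the others in the one-finger push, and an early sideways shift on bulb 4 also felt stiff. I trusted the press test over both, because tipping and slack in the rack hole affected those pushes.

**Final check:** the last pictures show the four bulbs in the tray, the rack and tub empty, and the gripper clear of everything. The bottle, slide box, jar and purple look-alike appear where they were at the start. Fingers were never commanded closer than 32 mm, and I saw no wrist force above about 11 N, so I believe the 18 N pinch limit was kept.

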